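# Load the heating plate from the slotted rack and set its two faders

## Task

Load the heating plate with the test coupons: first slide both faders of the console fully down to the off end nearest the robot, then pull every coupon up out of its slot in the leaning rack and lay it flat on the heating plate, each wholly inside its rim and none on top of another. Only when all coupons lie there, slide each fader up until its grip is level with the little brass index mark beside its own track, and leave the vial, the jar and the tape roll behind the work alone.

Things in the scene. Friction and masses are not known exactly. Their poses are not given: they have to be found in the camera images.
- coupon_1: white ceramic test coupon, a flat plate 50 x 75 x 8 mm, 55 to 115 g, plain and alike (a dark dot near one corner). Origin at its centre; x along the 50 mm width, y along the 75 mm length, z through the 8 mm thickness. At the start it stands leaning in one of the rack's slots (or is absent), y pointing up the slot, z up and square to its face. It can be gripped across the 50 mm width by its two narrow side edges; as the fins are narrower, these edges are free.
- coupon_2: white ceramic test coupon, a flat plate 50 x 75 x 8 mm, 55 to 115 g, plain and alike (a dark dot near one corner). Origin at its centre; x along the 50 mm width, y along the 75 mm length, z through the 8 mm thickness. At the start it stands leaning in one of the rack's slots (or is absent), y pointing up the slot, z up and square to its face. It can be gripped across the 50 mm width by its two narrow side edges; as the fins are narrower, these edges are free.
- coupon_3: white ceramic test coupon, a flat plate 50 x 75 x 8 mm, 55 to 115 g, plain and alike (a dark dot near one corner). Origin at its centre; x along the 50 mm width, y along the 75 mm length, z through the 8 mm thickness. At the start it stands leaning in one of the rack's slots (or is absent), y pointing up the slot, z up and square to its face. It can be gripped across the 50 mm width by its two narrow side edges; as the fins are narrower, these edges are free.
- coupon_4: white ceramic test coupon, a flat plate 50 x 75 x 8 mm, 55 to 115 g, plain and alike (a dark dot near one corner). Origin at its centre; x along the 50 mm width, y along the 75 mm length, z through the 8 mm thickness. At the start it stands leaning in one of the rack's slots (or is absent), y pointing up the slot, z up and square to its face. It can be gripped across the 50 mm width by its two narrow side edges; as the fins are narrower, these edges are free.
- rack: fixed grey rack, base 74 (x) x 240 (y) x 12 mm, origin under its centre. Four slots 50 mm apart along its y, each about 10 mm wide between two dark fins (44 mm wide in x; 36 mm long below the coupon, 26 mm above it), side cheeks 29 mm high. Slots lean 45 degrees: a coupon slides out along (0, 0.707, 0.707) of the rack, clear after 40 mm; seated, its centre is 42 mm above the bench
- hotplate: fixed heating plate, flat dark steel top 32 mm above the bench, 200 (x) x 190 (y) mm inside a thin steel rim 4 mm high and 4 mm thick; origin under its centre on the bench. Room for four coupons in two rows of two
- hotplate_top (a point): centre of the heating plate's flat top, axes as the plate's
- console: fixed grey and white fader console 180 (x) x 170 (y) x 30 mm, origin under its centre on the bench. Two tracks along its x, 80 mm apart (left at y = +40 mm, right at y = -40 mm), each an aluminium bar 40 mm wide, 150 mm long and 14 mm high on the console; fine tick lines beside them
- fader_left (a joint): travel of the left fader in m: 0 at the off end (nearest the robot), 0.10 at the far end, grows along the console's +x; stays where it is left, moves with about 2 N
- fader_right (a joint): travel of the right fader in m: 0 at the off end (nearest the robot), 0.10 at the far end, grows along the console's +x; stays where it is left, moves with about 2 N
- fader_left_top (a point): centre of the top of the left fader's black grip, which is 20 mm along the track, 28 mm across it and 40 mm tall; this point is 84.5 mm above the bench
- fader_right_top (a point): centre of the top of the right fader's black grip, which is 20 mm along the track, 28 mm across it and 40 mm tall; this point is 84.5 mm above the bench
- mark_left: fixed small brass index mark, 10 mm along the track, 15 mm across, 6 mm high, on the console just to the left (+y) of the left track, its point toward the track. Origin under its point; its x axis runs along the console's x. The fader is set when the centre of its grip has the same x along the track
- mark_right: fixed small brass index mark, 10 mm along the track, 15 mm across, 6 mm high, on the console just to the left (+y) of the right track, its point toward the track. Origin under its point; its x axis runs along the console's x. The fader is set when the centre of its grip has the same x along the track
- sample_vial: bystander: glass vial with black cap, 27 mm across, 56 mm high, origin under its centre
- sample_jar: bystander: small white jar with green lid, 52 mm across, 67 mm high, origin under its centre
- tape: bystander: roll of grey tape lying flat, 72 mm across, 19 mm high, origin under its centre

How it is judged:
On the way, in this order (a step that is already met when the one before it is completed fails the run):
1. both faders fully down at the off end (value of joint each of fader_left, fader_right below 0.005 m), for 0.2 s.
2. every coupon lies flat on the heating plate while both faders are still off (all of step 1 and x of coupon_1 in the frame of hotplate_top between -0.078 and 0.078 m and y of coupon_1 in the frame of hotplate_top between -0.073 and 0.073 m and z of coupon_1 in the frame of hotplate_top between 0 and 0.008 m and angle between the z axis of each of coupon_1, coupon_2, coupon_3, coupon_4 and the z axis of hotplate, either way round below 0.1 rad and linear speed of each of coupon_1, coupon_2, coupon_3, coupon_4 below 0.03 m/s and x of coupon_2 in the frame of hotplate_top between -0.078 and 0.078 m and y of coupon_2 in the frame of hotplate_top between -0.073 and 0.073 m and z of coupon_2 in the frame of hotplate_top between 0 and 0.008 m and x of coupon_3 in the frame of hotplate_top between -0.078 and 0.078 m and y of coupon_3 in the frame of hotplate_top between -0.073 and 0.073 m and z of coupon_3 in the frame of hotplate_top between 0 and 0.008 m and x of coupon_4 in the frame of hotplate_top between -0.078 and 0.078 m and y of coupon_4 in the frame of hotplate_top between -0.073 and 0.073 m and z of coupon_4 in the frame of hotplate_top between 0 and 0.008 m), for 0.2 s.
3. both faders level with their index marks (x of fader_left_top in the frame of mark_left between -0.005 and 0.005 m and x of fader_right_top in the frame of mark_right between -0.005 and 0.005 m and velocity of joint each of fader_left, fader_right below 0.01 m/s), for 0.2 s.
At the end, for the whole second after the job is handed in: Every coupon present lies flat (within 0.1 rad) and at rest directly on the heating plate, its centre within 78 mm in x and 73 mm in y of the plate's centre, none stacked; each fader's grip centre is within 5 mm of its index mark along the track (all of step 3 and x of coupon_1 in the frame of hotplate_top between -0.078 and 0.078 m and y of coupon_1 in the frame of hotplate_top between -0.073 and 0.073 m and z of coupon_1 in the frame of hotplate_top between 0 and 0.008 m and angle between the z axis of each of coupon_1, coupon_2, coupon_3, coupon_4 and the z axis of hotplate, either way round below 0.1 rad and linear speed of each of coupon_1, coupon_2, coupon_3, coupon_4 below 0.03 m/s and x of coupon_2 in the frame of hotplate_top between -0.078 and 0.078 m and y of coupon_2 in the frame of hotplate_top between -0.073 and 0.073 m and z of coupon_2 in the frame of hotplate_top between 0 and 0.008 m and x of coupon_3 in the frame of hotplate_top between -0.078 and 0.078 m and y of coupon_3 in the frame of hotplate_top between -0.073 and 0.073 m and z of coupon_3 in the frame of hotplate_top between 0 and 0.008 m and x of coupon_4 in the frame of hotplate_top between -0.078 and 0.078 m and y of coupon_4 in the frame of hotplate_top between -0.073 and 0.073 m and z of coupon_4 in the frame of hotplate_top between 0 and 0.008 m); the robot touches nothing.
It fails at once if the vial is shifted by more than 4 cm (distance of sample_vial from where it was at the start of the episode above 0.04 m).
It fails at once if the jar is shifted by more than 4 cm (distance of sample_jar from where it was at the start of the episode above 0.04 m).
It fails at once if the tape roll is shifted by more than 4 cm (distance of tape from where it was at the start of the episode above 0.04 m).
Of coupon_1, coupon_2, coupon_3, coupon_4 only 3 to 4 are there at a start; the rules pass over those that are not, and their reading is None.
At some moment in a run one of coupon_1, coupon_2, coupon_3, coupon_4 may be knocked a few centimetres aside while the robot is not near it.
Once in a run the grip may slacken for a moment while it holds something.
It also fails if it takes over 200 s, if anything falls off the work surface, if the arm or the gripper's body presses on something with over 40 N, if the wrist force passes 120 N, or if a joint passes its speed limit or range.

## Robot

A 7-joint arm with a two-finger parallel gripper is mounted at the origin on a cart in front of the work surface, level with it; the furniture and walls round the work are solid. World frame = base frame: x ahead of the robot, y to its left, z up, the work surface at z = 0. Lengths are in m, angles in rad, forces in N, time in s.
With the tool pointing down it reaches from about 0.425 to 0.875 m from the base axis. Payload 9.9 kg.
Tool frame: the origin (TCP) lies midway between the tips of the shut fingers; the grasp point (between the pads) lies 19 mm behind it; z points along the fingers, y is the direction in which the jaws open and shut (so a half turn about z gives the same grasp; the last joint's range is limited). The gripper opens to 85 mm and grips with 20 to 120 N. Pads are 22 mm wide; open, the fingers measure 114 mm over their backs; the gripper's body (76 mm by 85 mm) begins 54 mm behind the grasp point. The pads swing forward as they close: fully open they stand 13 mm farther back than shut.
Start: joints at [-1.311, 0.576, 0.025, 1.437, -0.015, 1.129, -0.057], TCP at [0.228, 0.636, 0.231] pointing down, gripper open.
Joint ranges: [-2.76, 2.76], [-0.34, 2.15], [-1.52, 1.57], [0.19, 2.46], [-1.09, 4.23], [0.17, 1.99], [-2.82, 2.82]. Speed limits (rad/s): [2.22, 2.22, 3.01, 3.01, 3.14, 3.14, 3.14].

## Interface

Orientations are given as a unit quaternion [w, x, y, z].
In Python, from station import robot gives the robot as it stands. The module is installed in compiled form; this text tells all that it offers.
- The arm moves only by the tool arm_command, never from a script. Its argument "targets" is a list of rows, each an object with "linear": the shift along the tool's x, y, z scaled (see below), a list of three; "delta_rot": the turn, a rotation vector about the tool's x, y, z scaled (see below), a list of three; "grip": the finger opening in mm, from 0 to 85.4. In form: [{"linear": [x, y, z], "delta_rot": [rx, ry, rz], "grip": grip}, ...]. A call has 1 to 12 rows; each row shifts and turns the pose as measured when the row begins, along the tool's axes as they then stand; what a row does not reach is not made up. The controller multiplies each number of a shift by 0.04 m and each number of a turn by 6 degrees. A row lasts 1/8 s, in which the tool goes at most 62.5 mm and 10.7 degrees, less where a joint would pass 70% of its speed; a pose out of reach is approached as far as the arm can. A call with a number of a shift or a turn outside -1 to 1 is refused whole. A call with a gripper value outside its range is refused whole. The fingers move at their own pace and stop on an object; "newtons" is the grip in N (left out, the last holds). Time passes only in rows, so rows that do not move let the fingers close. It gives the time, the measured TCP pose, the force and the opening at its end, in the units of the state.
- robot.get_state(): the state, without advancing time (a new reading comes with each control period).
- robot.get_image(name): name is "scene" or "top" or "wrist"; returns the picture (420x560x3 uint8, blue, green, red); there is no depth.
- robot.camera_params(name): a dict with "fx", "fy", "cx", "cy" (pixels), "R" (3x3) and "t" (3): a world point X has camera coordinates R X + t. Camera axes: x right, y down, z forward; pixel columns grow to the right and rows downward; lengths in m; the calibration is good to about 2 mm. A picture is of the moment at which its call begins: read the wrist's pose just before it. camera_params takes no time and is no camera call; for the wrist camera it gives the pose at the moment of the call.
- robot.job_done(): hands the job in, once; it reports no verdict.
Trained networks look in the newest picture that a camera, given by its name, has taken for a name from the list of things; names that differ only in an ending like _2 or _b are one class to them, and where a whole thing is asked for, a point or a joint stands for the part that bears it (a point fixed in the world has none). Each returns a list of dicts, best first, with "confidence" (0 to 1); they miss things now and then, are a little off and sometimes report something else, mostly with a low value. They report only what shows in the picture. A call takes as long as a camera call.
- robot.cut_out(camera, target): "mask" (420x560 bool, what is visible of it) and "xy" ([column, row] in pixels, amid what is visible of it).
The state is a dict: "clock": time; "joints": joint angles; "qvel": joint speeds; "joint_efforts": joint torques, N m; "tool_pos": TCP position; "orientation": TCP orientation; "wrist_force": force on the tool from outside, world axes, zero at the start; "torque": the same for the moment, N m; "opening": finger opening in m.
Only numpy, scipy, OpenCV 4.12 (cv2) and the standard library are available. Lean on these libraries where they do the work, as an engineer would, in place of code of your own. Each camera call takes 0.05 s, during which the arm holds its last target. There are 200 camera calls.

## Working session

There is one attempt and no reset: what is moved stays moved. The work goes in short steps, Python scripts to look and compute and a tool call to move; the robot and the scene stay as the last step left them, time stands still between calls to the robot, and variables do not carry over. Pictures are saved under pics/ and viewed, about 12 in all and at most 16, crops included, and the job is handed in when it is done.

Besides the shell and the picture viewer there is one more tool, called after "Request:" as name(argument=value, ...) on one line, values as JSON. arm_command: Moves the arm, as the interface text tells. Its arguments: {"type":"object","properties":{"targets":{"type":"array","items":{"type":"object","properties":{"linear":{"type":"array","items":{"type":"number"}},"delta_rot":{"type":"array","items":{"type":"number"}},"grip":{"type":"number"}}}},"newtons":{"type":"number"}},"required":["targets"]}

```bash
mkdir -p pics
cat > h.py <<'E'
from station import robot
import numpy as np, cv2
from scipy.spatial.transform import Rotation as Ro
def pose():
    s=robot.get_state(); q=s["orientation"]
    return np.array(s["tool_pos"]), Ro.from_quat([q[1],q[2],q[3],q[0]]).as_matrix(), s
def pix2w(P,uv,z):
    R=np.array(P["R"]);t=np.array(P["t"])
    d=R.T@np.array([(uv[0]-P["cx"])/P["fx"],(uv[1]-P["cy"])/P["fy"],1]); c=-R.T@t
    return c+d*(z-c[2])/d[2]
def w2pix(P,X):
    c=np.array(P["R"])@np.array(X)+np.array(P["t"])
    return np.array([c[0]/c[2]*P["fx"]+P["cx"],c[1]/c[2]*P["fy"]+P["cy"]])
E
python3 - <<'E'
from h import *
for n in["scene","top","wrist"]:
    im=robot.get_image(n); cv2.imwrite(f"pics/{n}0.png",im)
    P=robot.camera_params(n); print(n,P["fx"],P["cx"],P["cy"],-np.array(P["R"]).T@np.array(P["t"]),np.round(P["R"],3).tolist())
p,R,s=pose(); print(p,R.round(3),s)
E
```

```text
scene 423.0638861853875 287.53360020440147 203.0071344371786 [ 0.15801261 -0.4873619   0.74548915] [[0.77, -0.638, -0.012], [-0.431, -0.505, -0.748], [0.471, 0.581, -0.664]]
top 514.7039558641576 280.03920162284834 205.79591455212557 [0.53516432 0.09553253 1.48936966] [[0.001, -1.0, 0.005], [-0.998, -0.001, -0.063], [0.063, -0.005, -0.998]]
wrist 310.04128586953703 279.3252556792146 213.69282772084085 [0.15945919 0.65987423 0.37437457] [[0.337, 0.941, -0.001], [0.903, -0.323, 0.283], [0.266, -0.097, -0.959]]
[0.22740419 0.63517805 0.23065535] [[-0.941  0.337 -0.   ]
 [ 0.337  0.941 -0.001]
 [-0.    -0.001 -1.   ]] {'clock': 0.15, 'joints': array([-1.31080735,  0.57632996,  0.02487833,  1.43769262, -0.01499902,
        1.12902617, -0.05649324]), 'qvel': array([-3.50407462e-04, -1.94185426e-03, -2.00379491e-04, -2.10554412e-03,
        1.11502704e-03, -1.59615919e-03, -5.40162033e-05]), 'joint_efforts': array([ 1.94988126e-03, -7.66264772e+01,  2.25228913e+00, -2.86179239e+01,
        1.54781062e-02,  9.87649953e-03,  6.47834767e-06]), 'tool_pos': array([0.22740419, 0.63517805, 0.23065535]), 'orientation': array([-7.03596072e-05,  1.71041563e-01,  9.85263609e-01, -6.31639733e-04]), 'wrist_force': array([ 0.38480534, -0.64440272,  0.01605313]), 'torque': array([0.01573232, 0.01135121, 0.01083959]), 'opening': 0.08559640242465635}
```

View pics/top0.png

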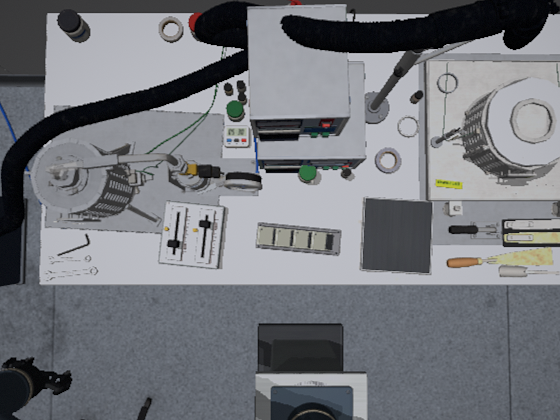

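View pics/scene0.png

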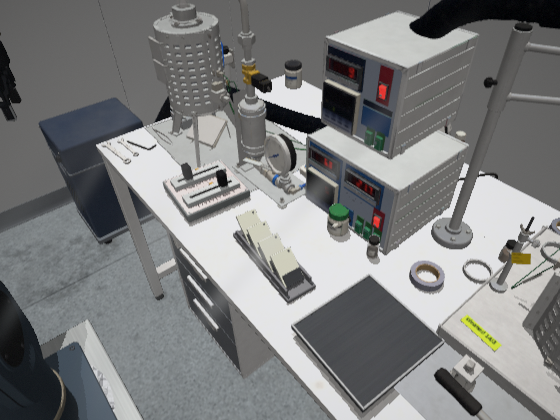

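Run:
```python
from h import *
im=cv2.imread("pics/top0.png")
a=cv2.resize(im[192:287,155:355],None,fx=4,fy=4,interpolation=cv2.INTER_CUBIC)
cv2.imwrite("pics/crop0.png",a)
P=robot.camera_params("top")
robot.get_image("top")
for n,z in[("rack",.012),("hotplate",.032),("console",.03),("coupon_1",.06),("fader_left_top",.07),("mark_left",.036),("sample_vial",.05),("sample_jar",.06),("tape",.019)]:
    for r in robot.cut_out("top",n):
        m=r["mask"].astype(np.uint8)
        ys,xs=np.nonzero(m)
        if len(xs)==0: continue
        box=cv2.minAreaRect(np.c_[xs,ys].astype(np.float32))
        c=cv2.boxPoints(box)
        print(n,round(r["confidence"],2),len(xs),np.round(r["xy"],1),pix2w(P,r["xy"],z).round(3)[:2],"box",pix2w(P,box[0],z).round(3)[:2],[pix2w(P,k,z).round(3)[:2].tolist() for k in c])
```

```text
rack 0.86 779 [310.  241.6] [0.525 0.002] box [0.535 0.036] [[0.508, 0.158], [0.581, 0.152], [0.562, -0.085], [0.49, -0.079]]
rack 0.44 97 [203.8 222.4] [0.58  0.307] box [0.578 0.305] [[0.59, 0.321], [0.59, 0.289], [0.567, 0.289], [0.567, 0.321]]
hotplate 0.74 5252 [394.2 231.9] [ 0.553 -0.235] box [ 0.544 -0.242] [[0.442, -0.135], [0.656, -0.146], [0.647, -0.349], [0.434, -0.337]]
console 0.93 3761 [189.7 232.3] [0.551 0.344] box [0.546 0.338] [[0.466, 0.431], [0.644, 0.416], [0.627, 0.244], [0.448, 0.261]]
coupon_1 0.79 272 [264.4 235.4] [0.543 0.132] box [0.544 0.13 ] [[0.521, 0.153], [0.57, 0.149], [0.566, 0.107], [0.517, 0.111]]
coupon_1 0.67 266 [318.7 237.1] [ 0.538 -0.019] box [ 0.53  -0.018] [[0.506, 0.004], [0.556, -0.0], [0.553, -0.04], [0.503, -0.036]]
coupon_1 0.66 281 [284.8 235.9] [0.541 0.075] box [0.539 0.08 ] [[0.517, 0.104], [0.566, 0.099], [0.561, 0.055], [0.512, 0.06]]
coupon_1 0.61 244 [301.2 239.7] [0.531 0.03 ] box [0.534 0.033] [[0.558, 0.053], [0.558, 0.014], [0.511, 0.014], [0.511, 0.053]]
fader_left_top 0.56 100 [173.7 243.4] [0.52  0.381] box [0.519 0.38 ] [[0.53, 0.396], [0.53, 0.364], [0.508, 0.363], [0.508, 0.396]]
sample_jar 0.53 260 [307.3 173.8] [0.714 0.012] box [0.715 0.012] [[0.739, 0.036], [0.739, -0.012], [0.692, -0.012], [0.691, 0.036]]
sample_jar 0.29 5192 [399.9 234.4] [ 0.546 -0.244] box [ 0.544 -0.237] [[0.444, -0.134], [0.653, -0.144], [0.645, -0.341], [0.436, -0.329]]
tape 0.44 272 [300.1 239.5] [0.531 0.031] box [0.533 0.028] [[0.558, 0.051], [0.558, 0.006], [0.507, 0.006], [0.507, 0.051]]
```

View pics/crop0.png

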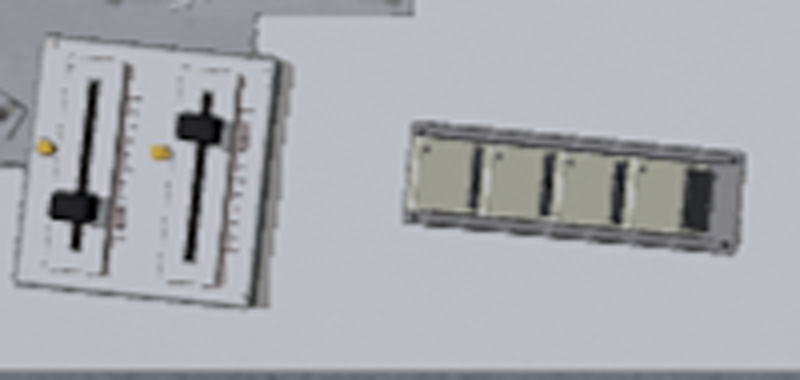

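```bash
cat >> h.py <<'E'
def Rdown(yaw,tilt=0):
    """tool x = frame y, tool y = frame x, tool z down; tilt leans tool z toward frame +y"""
    A=Ro.from_euler("z",yaw).as_matrix()
    B=Ro.from_euler("x",tilt).as_matrix()
    return A@B@np.array([[0,1,0],[1,0,0],[0,0,-1.]])
def plan(*goals,pos=None,R=None):
    """print rows toward the goals (pos,R or None) in tool units"""
    p,R0,s=pose(); p=p if pos is None else np.array(pos,float); R0=R0 if R is None else R
    for g,G in goals:
        g=np.array(g,float); G=R0 if G is None else G
        rv=Ro.from_matrix(R0.T@G).as_rotvec()
        n=int(max(np.ceil(np.linalg.norm(g-p)/.036),np.ceil(np.degrees(np.linalg.norm(rv))/5.8),1))
        print(f"-- n={n} total tool shift {np.round(R0.T@(g-p)/.04,2)} rot {np.round(np.degrees(rv)/6,2)}")
        for i in range(n):
            Ri=R0@Ro.from_rotvec(rv*i/n).as_matrix()
            print([(Ri.T@(g-p)/n/.04).round(2).tolist(),(np.degrees(rv)/n/6).round(2).tolist()])
        p,R0=g,G
E
python3 - <<'E'
from h import *
P=robot.camera_params("top")
f=lambda a,b,z:pix2w(P,(155+a/4-.4,192+b/4-.4),z).round(4)
for n,a,b,z in[("FL",73,208,.075),("FR",200,128,.075),("ML",47,147,.036),("MR",161,153,.036),("c_tl",46,36,.03),("c_tr",282,57,.03),("c_br",250,305,.03),("c_bl",16,284,.03)]: print(n,f(a,b,z))
plan(((.60,.31,.25),Rdown(-.1)))
E
```

```text
FL [0.5197 0.382  0.075 ]
FR [0.5746 0.2957 0.075 ]
ML [0.5622 0.4088 0.036 ]
MR [0.558  0.3285 0.036 ]
c_tl [0.641 0.412 0.03 ]
c_tr [0.6263 0.2444 0.03  ]
c_br [0.4512 0.2656 0.03  ]
c_bl [0.4658 0.4305 0.03  ]
-- n=14 total tool shift [-11.51  -4.52  -0.47] rot [ 0.   -0.   12.67]
[[-0.82, -0.32, -0.03], [0.0, -0.0, 0.91]]
[[-0.85, -0.24, -0.03], [0.0, -0.0, 0.91]]
[[-0.87, -0.16, -0.03], [0.0, -0.0, 0.91]]
[[-0.88, -0.08, -0.03], [0.0, -0.0, 0.91]]
[[-0.88, 0.0, -0.03], [0.0, -0.0, 0.91]]
[[-0.88, 0.09, -0.03], [0.0, -0.0, 0.91]]
[[-0.87, 0.17, -0.03], [0.0, -0.0, 0.91]]
[[-0.85, 0.25, -0.03], [0.0, -0.0, 0.91]]
[[-0.82, 0.33, -0.03], [0.0, -0.0, 0.91]]
[[-0.78, 0.41, -0.03], [0.0, -0.0, 0.91]]
[[-0.74, 0.48, -0.03], [0.0, -0.0, 0.91]]
[[-0.69, 0.55, -0.03], [0.0, -0.0, 0.91]]
[[-0.64, 0.61, -0.03], [0.0, -0.0, 0.91]]
[[-0.58, 0.67, -0.03], [0.0, -0.0, 0.91]]
```

Request:
arm_command(targets=[{"linear":[-0.82,-0.32,0],"delta_rot":[0,0,0.91],"grip":85},{"linear":[-0.85,-0.24,0],"delta_rot":[0,0,0.91],"grip":85},{"linear":[-0.87,-0.16,0],"delta_rot":[0,0,0.91],"grip":85},{"linear":[-0.88,-0.08,0],"delta_rot":[0,0,0.91],"grip":85},{"linear":[-0.88,0,0],"delta_rot":[0,0,0.91],"grip":85},{"linear":[-0.88,0.09,0],"delta_rot":[0,0,0.91],"grip":85},{"linear":[-0.87,0.17,0],"delta_rot":[0,0,0.91],"grip":85},{"linear":[-0.85,0.25,0],"delta_rot":[0,0,0.91],"grip":85},{"linear":[-0.82,0.33,0],"delta_rot":[0,0,0.91],"grip":85},{"linear":[-0.78,0.41,0],"delta_rot":[0,0,0.91],"grip":85},{"linear":[-0.74,0.48,0],"delta_rot":[0,0,0.91],"grip":85}])

```text
clock: 2.02
tool_pos: [0.5311, 0.3467, 0.2334]
orientation: [0.001, 0.67, 0.742, 0.001]
wrist_force: [0.4, -0.1, -0.4]
opening: 0.0851
```

Run:
```python
from h import *
P=robot.camera_params("wrist"); im=robot.get_image("wrist"); 
P2=robot.camera_params("wrist")
p,R,s=pose(); print(p,R.round(3),s["joints"].round(2), np.array(P["t"])-np.array(P2["t"]))
for n,X in[("FL",(.52,.382,.0845)),("FR",(.575,.296,.0845)),("ML",(.562,.409,.036)),("MR",(.558,.3285,.036))]: print(n,w2pix(P,X).round())
cv2.imwrite("pics/w1.png",im)
plan(((.575,.296,.16),Rdown(-.105)),((.575,.296,.062),None))
```

```text
[0.53527583 0.3410217  0.2337034 ] [[-0.09   0.996  0.006]
 [ 0.996  0.09  -0.002]
 [-0.003  0.006 -1.   ]] [-0.86  0.53  0.36  1.56 -0.2   1.08 -0.37] [0.00090752 0.00044279 0.00034782]
FL [271. 162.]
FR [317. 252.]
ML [314. 136.]
MR [301. 208.]
-- n=3 total tool shift [-1.21  0.88  1.85] rot [0.06 0.02 1.87]
[[-0.4, 0.29, 0.62], [0.02, 0.01, 0.62]]
[[-0.38, 0.32, 0.62], [0.02, 0.01, 0.62]]
[[-0.36, 0.34, 0.62], [0.02, 0.01, 0.62]]
-- n=3 total tool shift [0.   0.   2.45] rot [0. 0. 0.]
[[0.0, 0.0, 0.82], [0.0, 0.0, 0.0]]
[[0.0, 0.0, 0.82], [0.0, 0.0, 0.0]]
[[0.0, 0.0, 0.82], [0.0, 0.0, 0.0]]
```

View pics/w1.png

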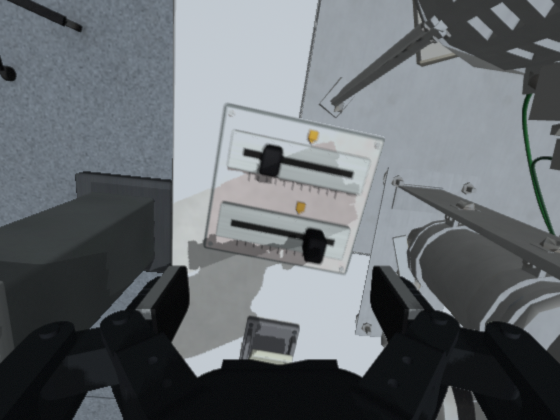

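```bash
cat >> h.py <<'E'
def marks(im,P):
    hsv=cv2.cvtColor(im,cv2.COLOR_BGR2HSV)
    m=cv2.inRange(hsv,(12,120,90),(32,255,255))
    n,l,st,c=cv2.connectedComponentsWithStats(m)
    return [(int(st[i,4]),c[i].round(1).tolist(),pix2w(P,c[i],.035).round(4).tolist()) for i in range(1,n) if st[i,4]>15]
E
python3 - <<'E'
from h import *
P=robot.camera_params("wrist"); im=cv2.imread("pics/w1.png")
for k in marks(im,P): print(k)
for uv in[(269,150),(315,236),(270,155),(314,243)]: print(uv,pix2w(P,uv,.0845).round(4))
for r in robot.cut_out("wrist","fader_left_top"):
    ys,xs=np.nonzero(r["mask"]); print(r["confidence"],r["xy"],xs.min(),xs.max(),ys.min(),ys.max())
E
```

```text
(70, [312.5, 135.8], [0.5664, 0.4019, 0.035])
(64, [300.0, 206.9], [0.5616, 0.3221, 0.035])
(269, 150) [0.5221 0.3872 0.0845]
(315, 236) [0.5751 0.3064 0.0845]
(270, 155) [0.5234 0.3827 0.0845]
(314, 243) [0.575  0.2988 0.0845]
0.61 [272.7, 159.7] 258 282 143 175
```

Request:
arm_command(targets=[{"linear":[-0.4,0.29,0.62],"delta_rot":[0.02,0.01,0.62],"grip":60},{"linear":[-0.39,0.32,0.62],"delta_rot":[0.02,0.01,0.62],"grip":60},{"linear":[-0.37,0.34,0.62],"delta_rot":[0.02,0.01,0.62],"grip":60},{"linear":[0,0,0.8],"delta_rot":[0,0,0],"grip":60},{"linear":[0,0,0.2],"delta_rot":[0,0,0],"grip":60},{"linear":[0,0,0],"delta_rot":[0,0,0],"grip":60}], newtons=25)

```text
clock: 2.88
tool_pos: [0.5782, 0.288, 0.1191]
orientation: [-0.0, 0.75, 0.662, 0.002]
wrist_force: [-0.0, -0.3, 0.6]
opening: 0.06
```

Run:
```python
from h import *
p,R,s=pose(); print(p,R.round(3),s["opening"])
plan(((.575,.2945,.062),Rdown(-.105)))
```

```text
[0.57818946 0.28797892 0.1191032 ] [[ 0.124  0.992  0.003]
 [ 0.992 -0.124  0.004]
 [ 0.004  0.003 -1.   ]] 0.060040834994833425
-- n=2 total tool shift [ 0.15 -0.1   1.43] rot [ 0.02 -0.04 -0.18]
[[0.07, -0.05, 0.71], [0.01, -0.02, -0.09]]
[[0.08, -0.05, 0.71], [0.01, -0.02, -0.09]]
```

Descend, close on the right fader, then draw it back gently (−tool y).

Request:
arm_command(targets=[{"linear":[0.08,-0.05,0.7],"delta_rot":[0,0,-0.09],"grip":60},{"linear":[0.07,-0.05,0.6],"delta_rot":[0,0,-0.09],"grip":60},{"linear":[0,0,0.1],"delta_rot":[0,0,0],"grip":60},{"linear":[0,0,0],"delta_rot":[0,0,0],"grip":18},{"linear":[0,0,0],"delta_rot":[0,0,0],"grip":18},{"linear":[0,0,0],"delta_rot":[0,0,0],"grip":18},{"linear":[0,0,0],"delta_rot":[0,0,0],"grip":18},{"linear":[0,-0.3,0],"delta_rot":[0,0,0],"grip":18},{"linear":[0,-0.3,0],"delta_rot":[0,0,0],"grip":18},{"linear":[0,-0.3,0],"delta_rot":[0,0,0],"grip":18}])

```text
clock: 4.12
tool_pos: [0.542, 0.3001, 0.07]
orientation: [0.001, 0.744, 0.668, 0.008]
wrist_force: [0.5, 0.4, -3.3]
opening: 0.0194
```

Request:
arm_command(targets=[{"linear":[0,-0.3,0],"delta_rot":[0,0,0],"grip":18},{"linear":[0,-0.3,0],"delta_rot":[0,0,0],"grip":18},{"linear":[0,-0.3,0],"delta_rot":[0,0,0],"grip":18},{"linear":[0,-0.2,0],"delta_rot":[0,0,0],"grip":18},{"linear":[0,0,0],"delta_rot":[0,0,0],"grip":18}])

```text
clock: 4.75
tool_pos: [0.4933, 0.3051, 0.0699]
orientation: [0.001, 0.743, 0.669, 0.008]
wrist_force: [-1.2, -0.3, -1.6]
opening: 0.0192
```

Request:
arm_command(targets=[{"linear":[0,-0.1,0],"delta_rot":[0,0,0],"grip":18},{"linear":[0,-0.1,0],"delta_rot":[0,0,0],"grip":18},{"linear":[0,-0.1,0],"delta_rot":[0,0,0],"grip":18},{"linear":[0,-0.1,0],"delta_rot":[0,0,0],"grip":18}])

```text
clock: 5.25
tool_pos: [0.4894, 0.3055, 0.0701]
orientation: [0.008, 0.745, 0.667, 0.016]
wrist_force: [13.3, -0.7, -14.3]
opening: 0.0198
```

Request:
arm_command(targets=[{"linear":[0,0,0],"delta_rot":[0,0,0],"grip":50},{"linear":[0,0,0],"delta_rot":[0,0,0],"grip":50},{"linear":[0,0,-0.5],"delta_rot":[0,0,0],"grip":50},{"linear":[0,0,-0.8],"delta_rot":[0,0,0],"grip":50},{"linear":[0,0,-0.3],"delta_rot":[0,0,0],"grip":50}])

```text
clock: 5.88
tool_pos: [0.4862, 0.3051, 0.1347]
orientation: [0.007, 0.745, 0.667, 0.015]
wrist_force: [0.4, 0.3, -0.2]
opening: 0.0501
```

Run:
```python
from h import *
p,R,s=pose(); print(p,R.round(3),s["opening"])
plan(((.5215,.382,.13),Rdown(-.105)),((.5215,.382,.068),None))
```

```text
[0.48623768 0.30513129 0.13474459] [[ 0.111  0.993  0.031]
 [ 0.994 -0.111  0.01 ]
 [ 0.013  0.03  -0.999]] 0.05009238906678375
-- n=3 total tool shift [2.01 0.66 0.17] rot [ 0.29 -0.13 -0.06]
[[0.67, 0.22, 0.06], [0.1, -0.04, -0.02]]
[[0.67, 0.22, 0.05], [0.1, -0.04, -0.02]]
[[0.67, 0.22, 0.04], [0.1, -0.04, -0.02]]
-- n=2 total tool shift [0.   0.   1.55] rot [0. 0. 0.]
[[0.0, 0.0, 0.78], [0.0, 0.0, 0.0]]
[[0.0, 0.0, 0.78], [0.0, 0.0, 0.0]]
```

Request:
arm_command(targets=[{"linear":[0.67,0.22,0.05],"delta_rot":[0.1,-0.04,-0.02],"grip":60},{"linear":[0.67,0.22,0],"delta_rot":[0.1,-0.04,-0.02],"grip":60},{"linear":[0.67,0.22,0],"delta_rot":[0.1,-0.04,-0.02],"grip":60},{"linear":[0.15,0.05,0],"delta_rot":[0,0,0],"grip":60},{"linear":[0,0,0.8],"delta_rot":[0,0,0],"grip":60},{"linear":[0,0,0.8],"delta_rot":[0,0,0],"grip":60},{"linear":[0,0,0.1],"delta_rot":[0,0,0],"grip":60}])

```text
clock: 6.75
tool_pos: [0.5221, 0.3892, 0.0638]
orientation: [-0.002, 0.743, 0.669, -0.001]
wrist_force: [-1.1, 0.2, 0.4]
opening: 0.0599
```

Request:
arm_command(targets=[{"linear":[-0.13,0,0],"delta_rot":[0,0,0],"grip":18},{"linear":[0,0,0],"delta_rot":[0,0,0],"grip":18},{"linear":[0,0,0],"delta_rot":[0,0,0],"grip":18},{"linear":[0,0,0],"delta_rot":[0,0,0],"grip":18},{"linear":[0,-0.2,0],"delta_rot":[0,0,0],"grip":18},{"linear":[0,-0.2,0],"delta_rot":[0,0,0],"grip":18},{"linear":[0,-0.1,0],"delta_rot":[0,0,0],"grip":18},{"linear":[0,-0.1,0],"delta_rot":[0,0,0],"grip":18},{"linear":[0,-0.1,0],"delta_rot":[0,0,0],"grip":18}])

```text
clock: 7.88
tool_pos: [0.4975, 0.3854, 0.0659]
orientation: [0.001, 0.744, 0.668, 0.003]
wrist_force: [19.3, 1.1, -23.0]
opening: 0.0195
```

Request:
arm_command(targets=[{"linear":[0,0.05,0],"delta_rot":[0,0,0],"grip":60},{"linear":[0,0,0],"delta_rot":[0,0,0],"grip":60},{"linear":[0,0,-0.6],"delta_rot":[0,0,0],"grip":60},{"linear":[0,0,-0.9],"delta_rot":[0,0,0],"grip":60},{"linear":[0,0,-0.9],"delta_rot":[0,0,0],"grip":60},{"linear":[0,0,-0.9],"delta_rot":[0,0,0],"grip":60},{"linear":[0,0,-0.9],"delta_rot":[0,0,0],"grip":60}])

```text
clock: 8.75
tool_pos: [0.4955, 0.3853, 0.2393]
orientation: [-0.0, 0.744, 0.669, 0.001]
wrist_force: [-0.1, 0.6, -0.1]
opening: 0.0599
```

Run:
```python
from h import *
P=robot.camera_params("wrist"); im=robot.get_image("wrist"); cv2.imwrite("pics/w2.png",im)
p,R,s=pose(); print(p,s["opening"])
for k in marks(im,P): print(k)
plan(((.54,-.03,.25),Rdown(-.08)))
```

```text
[0.49738075 0.38619738 0.24452377] 0.05990392232625091
(77, [334.7, 161.3], [0.56, 0.4095, 0.035])
(69, [335.4, 229.1], [0.5563, 0.3295, 0.035])
-- n=12 total tool shift [-10.23   2.17  -0.2 ] rot [ 0.06 -0.07 -0.25]
[[-0.85, 0.18, -0.02], [0.0, -0.01, -0.02]]
[[-0.85, 0.18, -0.02], [0.0, -0.01, -0.02]]
[[-0.85, 0.18, -0.02], [0.0, -0.01, -0.02]]
[[-0.85, 0.17, -0.02], [0.0, -0.01, -0.02]]
[[-0.85, 0.17, -0.01], [0.0, -0.01, -0.02]]
[[-0.85, 0.17, -0.01], [0.0, -0.01, -0.02]]
[[-0.86, 0.17, -0.01], [0.0, -0.01, -0.02]]
[[-0.86, 0.17, -0.01], [0.0, -0.01, -0.02]]
[[-0.86, 0.17, -0.01], [0.0, -0.01, -0.02]]
[[-0.86, 0.16, -0.01], [0.0, -0.01, -0.02]]
[[-0.86, 0.16, -0.01], [0.0, -0.01, -0.02]]
[[-0.86, 0.16, -0.01], [0.0, -0.01, -0.02]]
```

View pics/w2.png

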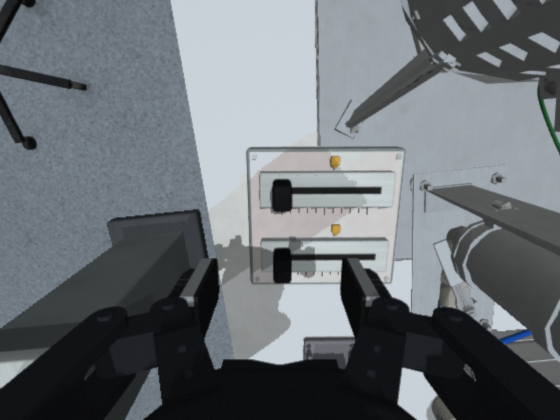

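Request:
arm_command(targets=[{"linear":[-0.87,0.18,0],"delta_rot":[0,0,0],"grip":70},{"linear":[-0.87,0.18,0],"delta_rot":[0,0,0],"grip":70},{"linear":[-0.87,0.18,0],"delta_rot":[0,0,0],"grip":70},{"linear":[-0.87,0.17,0],"delta_rot":[0,0,0],"grip":70},{"linear":[-0.87,0.17,0],"delta_rot":[0,0,0],"grip":70},{"linear":[-0.87,0.17,0],"delta_rot":[0,0,0],"grip":70},{"linear":[-0.87,0.17,0],"delta_rot":[0,0,0],"grip":70},{"linear":[-0.87,0.17,0],"delta_rot":[0,0,0],"grip":70},{"linear":[-0.87,0.17,0],"delta_rot":[0,0,0],"grip":70},{"linear":[-0.87,0.17,0],"delta_rot":[0,0,0],"grip":70},{"linear":[-0.87,0.17,0],"delta_rot":[0,0,0],"grip":70},{"linear":[0,0,0],"delta_rot":[0,0,0],"grip":70}])

```text
clock: 10.3
tool_pos: [0.531, -0.0105, 0.2459]
orientation: [-0.003, 0.742, 0.67, 0.01]
wrist_force: [-0.1, 0.3, 0.1]
opening: 0.0702
```

Run:
```python
from h import *
robot.get_image("wrist")
P=robot.camera_params("wrist"); im=robot.get_image("wrist")
p,R,s=pose(); print(p,R.round(3).tolist(),s["opening"],s["joints"].round(2))
for n,z in [("coupon_1",.0685),("rack",.012)]:
  for r in robot.cut_out("wrist",n):
    ys,xs=np.nonzero(r["mask"]); b=cv2.boxPoints(cv2.minAreaRect(np.c_[xs,ys].astype(np.float32)))
    print(n,r["confidence"],len(xs),np.round(r["xy"]),[pix2w(P,k,z).round(3)[:2].tolist() for k in b])
# predicted outlines
c=np.array([.535,.036]);yaw=-.076
A=Ro.from_euler("z",yaw).as_matrix()
for yy in(.075,.025,-.025,-.075):
    C=np.array([*c,0])+A@np.array([0,yy,.042])
    for o in [(-.025,.0375),(.025,.0375),(.025,-.0375),(-.025,-.0375)]:
        X=C+A@np.array([o[0],o[1]*.707-.004*.707,o[1]*.707+.004*.707])
        cv2.circle(im,tuple(int(v) for v in w2pix(P,X).round()),2,(0,0,255),-1)
for o in[(-.037,-.12),(.037,-.12),(.037,.12),(-.037,.12)]:
    cv2.circle(im,tuple(int(v) for v in w2pix(P,np.array([*c,0.012])+A@np.array([*o,0])).round()),2,(255,0,0),-1)
cv2.imwrite("pics/w3.png",cv2.resize(im[:330,130:430],None,fx=1.8,fy=1.8))
np.savez("w3",**{k:P[k] for k in P})
```

```text
[ 0.531025   -0.00725065  0.24557121] [[0.097, 0.995, 0.01], [0.995, -0.097, 0.02], [0.021, 0.008, -1.0]] 0.06967140574925942 [-0.41  0.38  0.49  1.82 -0.23  0.99  0.08]
coupon_1 0.88 2664 [274.  53.] [[0.518, 0.153], [0.567, 0.149], [0.564, 0.101], [0.513, 0.105]]
coupon_1 0.85 1340 [277. 202.] [[0.505, 0.006], [0.552, 0.001], [0.549, -0.035], [0.5, -0.03]]
coupon_1 0.8 1753 [276. 153.] [[0.509, 0.056], [0.557, 0.051], [0.554, 0.011], [0.504, 0.016]]
coupon_1 0.66 2166 [274. 104.] [[0.514, 0.105], [0.563, 0.1], [0.56, 0.056], [0.509, 0.061]]
rack 0.74 5375 [276. 172.] [[0.506, 0.159], [0.579, 0.152], [0.561, -0.086], [0.474, -0.077]]
rack 0.25 9821 [292. 329.] [[0.441, -0.137], [0.636, -0.157], [0.632, -0.293], [0.42, -0.27]]
```

View pics/w3.png

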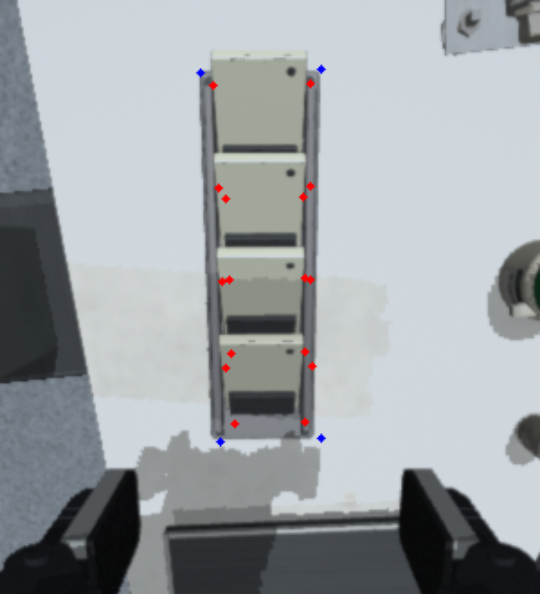

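Run:
```python
from h import *
P=dict(np.load("w3.npz"))
f=lambda c,r,z:pix2w(P,(c/1.8+130-.2,r/1.8-.2),z)
for r,rb,a,b in[(60,51,212,307),(162,154,215,305),(257,249,218,304),(345,337,220,302)]:
    A=f(a,r,.0713);B=f(b,r,.0713);K=f((a+b)/2,rb,.0657)
    print(A.round(4),B.round(4),"mid",((A+B)/2).round(4),"w",np.linalg.norm(A-B).round(4),"back",K.round(4))
for c,r in[(203,72),(320,72),(212,437),(315,437)]: print(f(c,r,.012).round(4))
```

```text
[0.5184 0.148  0.0713] [0.5668 0.1433 0.0713] mid [0.5426 0.1456 0.0713] w 0.0487 back [0.5432 0.1513 0.0657]
[0.5138 0.0994 0.0713] [0.5618 0.0947 0.0713] mid [0.5378 0.0971 0.0713] w 0.0482 back [0.5382 0.1017 0.0657]
[0.5093 0.0501 0.0713] [0.5571 0.0453 0.0713] mid [0.5332 0.0477 0.0713] w 0.048 back [0.5336 0.0518 0.0657]
[5.043e-01 4.000e-04 7.130e-02] [ 0.5518 -0.0045  0.0713] mid [ 0.528  -0.002   0.0713] w 0.0477 back [0.5284 0.0016 0.0657]
[0.5088 0.1583 0.012 ]
[0.5799 0.1513 0.012 ]
[ 0.4843 -0.0771  0.012 ]
[ 0.5583 -0.0848  0.012 ]
```

```bash
cat >> h.py <<'E'
RY=-.097
C={1:(.5402,.1219),2:(.5355,.0731),3:(.5308,.0236),4:(.5256,-.0256)}
T45=Rdown(RY,np.pi/4)
U=Ro.from_euler("z",RY).as_matrix()@np.array([0,.7071,.7071])
def grasp(k,back=0,s=.018,out=0,dep=.009):
    return np.array([*C[k],.042])+U*(s+out)+T45[:,2]*(dep-back)
E
python3 - <<'E'
from h import *
print(T45.round(3))
print(grasp(4),grasp(4,.08))
plan((grasp(4,.09),T45))
E
```

```text
[[ 0.068  0.995  0.068]
 [ 0.704 -0.097  0.704]
 [ 0.707  0.    -0.707]]
[ 0.527449   -0.00659799  0.04836384] [ 0.52197045 -0.06290061  0.10493238]
-- n=8 total tool shift [-1.68 -0.12  3.3 ] rot [0.07 7.3  0.05]
[[-0.21, -0.01, 0.41], [0.01, 0.91, 0.01]]
[[-0.25, -0.01, 0.39], [0.01, 0.91, 0.01]]
[[-0.28, -0.01, 0.36], [0.01, 0.91, 0.01]]
[[-0.32, -0.01, 0.34], [0.01, 0.91, 0.01]]
[[-0.35, -0.01, 0.3], [0.01, 0.91, 0.01]]
[[-0.38, -0.01, 0.27], [0.01, 0.91, 0.01]]
[[-0.4, -0.01, 0.23], [0.01, 0.91, 0.01]]
[[-0.42, -0.01, 0.19], [0.01, 0.91, 0.01]]
```

Request:
arm_command(targets=[{"linear":[-0.21,0,0.38],"delta_rot":[0,0.93,0],"grip":75},{"linear":[-0.25,0,0.35],"delta_rot":[0,0.93,0],"grip":75},{"linear":[-0.28,0,0.32],"delta_rot":[0,0.93,0],"grip":75},{"linear":[-0.32,0,0.3],"delta_rot":[0,0.93,0],"grip":75},{"linear":[-0.35,0,0.27],"delta_rot":[0,0.93,0],"grip":75},{"linear":[-0.38,0,0.24],"delta_rot":[0,0.93,0],"grip":75},{"linear":[-0.4,0,0.2],"delta_rot":[0,0.93,0],"grip":75},{"linear":[-0.42,0,0.15],"delta_rot":[0,0.93,0],"grip":75},{"linear":[0,0,0],"delta_rot":[0,0,0],"grip":75}])

```text
clock: 11.62
tool_pos: [0.5309, -0.0594, 0.1191]
orientation: [-0.27, 0.668, 0.625, 0.3]
wrist_force: [-0.7, -0.1, 1.0]
opening: 0.0753
```

Run:
```python
from h import *
P=robot.camera_params("wrist"); im=robot.get_image("wrist")
p,R,s=pose(); print(p,R.round(3).tolist(),s["opening"],s["joints"].round(2))
print("in tool frame goal", ((R.T@(grasp(4)-p))/.04).round(2))
plan((grasp(4,.05),T45))
cv2.imwrite("pics/w4.png",im); np.savez("w4",**{k:P[k] for k in P})
```

```text
[ 0.53144819 -0.05811195  0.12052139] [[0.036, 0.997, 0.064], [0.674, -0.071, 0.735], [0.738, 0.017, -0.675]] 0.0747227931474999 [ 0.42  0.75  0.11  1.85 -0.9   1.18  1.09]
in tool frame goal [-0.47 -0.22  2.16]
-- n=2 total tool shift [-0.41 -0.23  0.91] rot [-0.07 -0.43  0.29]
[[-0.21, -0.11, 0.45], [-0.03, -0.21, 0.14]]
[[-0.2, -0.11, 0.46], [-0.03, -0.21, 0.14]]
```

View pics/w4.png

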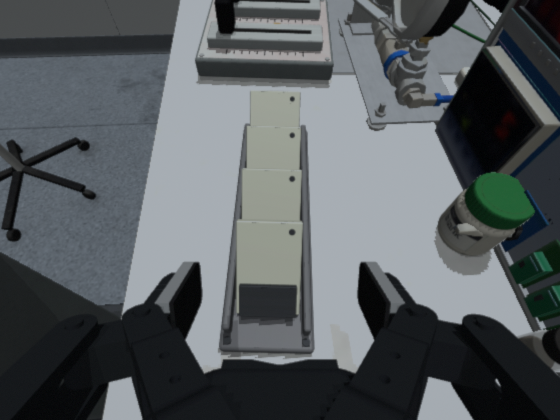

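Run:
```python
from h import *
P=dict(np.load("w4.npz"))
A=pix2w(P,(237,221),.0713);B=pix2w(P,(303,221),.0713);print(A.round(4),B.round(4),((A+B)/2).round(4))
for k in C: 
  for z in(.0713,):
    m=np.array([*C[k],.042])+U*.0375-T45[:,2]*.004; print(k,w2pix(P,m).round(1),m.round(4))
```

```text
[ 0.5045 -0.0006  0.0713] [ 0.5529 -0.0037  0.0713] [ 0.5287 -0.0022  0.0713]
1 [275.3  90.2] [0.5425 0.1455 0.0713]
2 [273.7 125.5] [0.5378 0.0967 0.0713]
3 [271.9 168.5] [0.5331 0.0472 0.0713]
4 [268.9 220.9] [ 0.5279 -0.002   0.0713]
```

Request:
arm_command(targets=[{"linear":[-0.21,-0.11,0.4],"delta_rot":[0,-0.21,0.14],"grip":75},{"linear":[-0.2,-0.11,0.4],"delta_rot":[0,-0.21,0.14],"grip":75},{"linear":[0,0,0],"delta_rot":[0,0,0],"grip":75}])

```text
clock: 12.05
tool_pos: [0.5259, -0.0401, 0.0901]
orientation: [-0.257, 0.681, 0.626, 0.28]
wrist_force: [0.0, 1.0, 0.2]
opening: 0.0753
```

Run:
```python
from h import *
p,R,s=pose(); print(p,R.round(3).tolist(),s["opening"])
print("in tool frame goal", ((R.T@(grasp(4)-p))/.04).round(2))
plan((grasp(4),T45))
```

```text
[ 0.52593428 -0.04010435  0.09007439] [[0.059, 0.996, 0.06], [0.708, -0.084, 0.701], [0.704, 0.001, -0.71]] 0.07525181203821797
in tool frame goal [-0.14 -0.03  1.33]
-- n=2 total tool shift [-0.14 -0.03  1.33] rot [-0.08  0.04  0.09]
[[-0.07, -0.02, 0.67], [-0.04, 0.02, 0.05]]
[[-0.07, -0.02, 0.66], [-0.04, 0.02, 0.05]]
```

Request:
arm_command(targets=[{"linear":[-0.08,-0.02,0.66],"delta_rot":[0,0,0.05],"grip":75},{"linear":[-0.07,-0.01,0.55],"delta_rot":[0,0,0.05],"grip":75},{"linear":[0,0,0.15],"delta_rot":[0,0,0],"grip":75},{"linear":[0,0,0],"delta_rot":[0,0,0],"grip":75},{"linear":[0,0,0],"delta_rot":[0,0,0],"grip":46},{"linear":[0,0,0],"delta_rot":[0,0,0],"grip":46},{"linear":[0,0,0],"delta_rot":[0,0,0],"grip":46},{"linear":[0,0,0],"delta_rot":[0,0,0],"grip":46},{"linear":[0,0,0],"delta_rot":[0,0,0],"grip":46}], newtons=60)

```text
clock: 13.18
tool_pos: [0.5314, -0.0047, 0.0547]
orientation: [-0.254, 0.681, 0.626, 0.281]
wrist_force: [-1.6, 1.1, -0.2]
opening: 0.0483
```

Run:
```python
from h import *
p,R,s=pose(); print(p,R.round(3).tolist(),s["opening"],s["wrist_force"])
print("in tool frame goal", ((R.T@(grasp(4)-p))).round(4), (R.T@U).round(3))
```

```text
[ 0.53143749 -0.00470505  0.05472152] [[0.058, 0.996, 0.064], [0.71, -0.086, 0.699], [0.701, 0.005, -0.713]] 0.04831455916640345 [-1.57424428  1.05995515 -0.15968769]
in tool frame goal [-0.006  -0.0038  0.003 ] [ 1.     0.011 -0.008]
```

Request:
arm_command(targets=[{"linear":[0.3,0,0],"delta_rot":[0,0,0],"grip":46},{"linear":[0.4,0,0],"delta_rot":[0,0,0],"grip":46},{"linear":[0.4,0,0],"delta_rot":[0,0,0],"grip":46},{"linear":[0.4,0,0],"delta_rot":[0,0,0],"grip":46},{"linear":[0.4,0,0],"delta_rot":[0,0,0],"grip":46},{"linear":[0,0,-0.3],"delta_rot":[0,0,0],"grip":46},{"linear":[0,0,-0.5],"delta_rot":[0,0,0],"grip":46},{"linear":[0,0,-0.5],"delta_rot":[0,0,0],"grip":46},{"linear":[0,0,0],"delta_rot":[0,0,0],"grip":46}])

```text
clock: 14.3
tool_pos: [0.5333, 0.0145, 0.1518]
orientation: [-0.253, 0.681, 0.627, 0.281]
wrist_force: [0.2, 0.3, -0.7]
opening: 0.0481
```

Run:
```python
from h import *
p,R,s=pose(); print(p,R.round(3).tolist(),s["opening"],s["wrist_force"])
im0=cv2.imread("pics/top0.png");P=robot.camera_params("top")
im=robot.get_image("top"); cv2.imwrite("pics/t1.png",im)
iw=robot.get_image("wrist"); cv2.imwrite("pics/w5.png",iw)
# hotplate: dark inner top from the first top image
g=cv2.cvtColor(im0,cv2.COLOR_BGR2GRAY)[190:285,350:445]
m=(g<100).astype(np.uint8); n,l,st,c=cv2.connectedComponentsWithStats(m); i=1+np.argmax(st[1:,4])
ys,xs=np.nonzero(l==i); b=cv2.minAreaRect(np.c_[xs+350,ys+190].astype(np.float32))
print(st[i],pix2w(P,b[0],.032),[pix2w(P,k,.032).round(4)[:2].tolist() for k in cv2.boxPoints(b)])
cv2.imwrite("pics/combo.png",np.hstack([iw,cv2.resize(im0[190:285,350:445],None,fx=2.5,fy=2.5,interpolation=cv2.INTER_NEAREST).repeat(1,0)[:420] if 0 else np.pad(cv2.resize(im0[190:285,350:445],(240,240),interpolation=cv2.INTER_NEAREST),((0,180),(0,0),(0,0)))]))
```

```text
[0.53327192 0.01452028 0.15184039] [[0.056, 0.996, 0.066], [0.712, -0.086, 0.697], [0.7, 0.008, -0.714]] 0.048071645534293876 [ 0.21322956  0.31596982 -0.68006523]
[  12    0   71   83 4738] [ 0.55887764 -0.24322799  0.032     ] [[0.4474, -0.1421], [0.6798, -0.1547], [0.6716, -0.3454], [0.4391, -0.3309]]
```

View pics/combo.png

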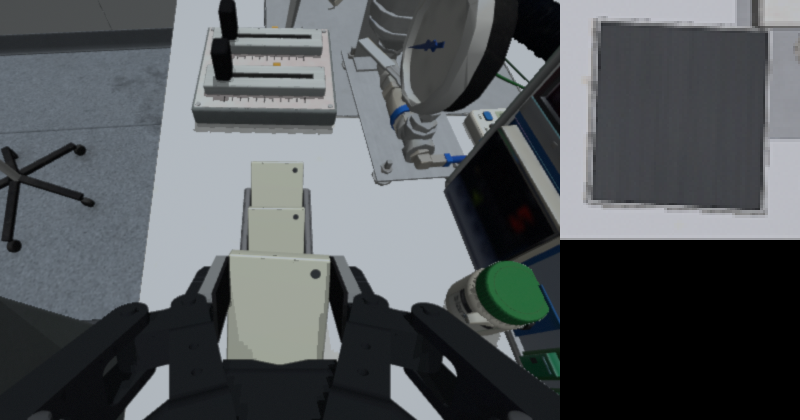

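Run:
```python
from h import *
P=robot.camera_params("top")
w=[pix2w(P,k,.032)[:2] for k in[(365.8,199.5),(431.9,203.1),(430,272.7),(363.5,268.8)]]
print(np.round(w,4),np.mean(w,0),[np.linalg.norm(w[i]-w[i-1]) for i in range(4)])
d=w[0]-w[3];e=w[1]-w[2];f=w[0]-w[1];g=w[3]-w[2]
print([np.arctan2(v[1],v[0]) for v in(d,e)],[np.arctan2(-v[0],v[1]) for v in(f,g)])
```

```text
[[ 0.6448 -0.1553]
 [ 0.6349 -0.3432]
 [ 0.4383 -0.3344]
 [ 0.449  -0.1469]] [ 0.54174841 -0.24495065] [np.float64(0.195989575932258), np.float64(0.18819357928348077), np.float64(0.19680321313571703), np.float64(0.18777067971289338)]
[np.float64(-0.04240014297842457), np.float64(-0.044602114094074816)] [np.float64(-0.05303783896673265), np.float64(-0.057392759935424816)]
```

```bash
cat >> h.py <<'E'
HP=np.array([.542,-.245,.036]); HY=-.05; RH=Rdown(HY)
AH=Ro.from_euler("z",HY).as_matrix()
def place(lx,ly,off,up=0):
    return HP+AH@np.array([lx,ly,0])-RH@np.array(off)+np.array([0,0,up])
E
python3 - <<'E'
from h import *
off=(-.024,0,-.006)
print(place(-.05,-.045,off,.07))
plan((place(-.05,-.045,off,.07),RH))
E
```

```text
[ 0.49101292 -0.2634748   0.1       ]
-- n=8 total tool shift [-5.93 -0.46 -4.04] rot [ 0.18 -7.41 -0.29]
[[-0.74, -0.06, -0.5], [0.02, -0.93, -0.04]]
[[-0.79, -0.06, -0.43], [0.02, -0.93, -0.04]]
[[-0.82, -0.07, -0.35], [0.02, -0.93, -0.04]]
[[-0.85, -0.07, -0.27], [0.02, -0.93, -0.04]]
[[-0.88, -0.07, -0.19], [0.02, -0.93, -0.04]]
[[-0.89, -0.08, -0.1], [0.02, -0.93, -0.04]]
[[-0.89, -0.08, -0.01], [0.02, -0.93, -0.04]]
[[-0.89, -0.08, 0.07], [0.02, -0.93, -0.04]]
```

Request:
arm_command(targets=[{"linear":[-0.74,-0.06,-0.5],"delta_rot":[0.02,-0.95,-0.04],"grip":46},{"linear":[-0.79,-0.06,-0.43],"delta_rot":[0.02,-0.95,-0.04],"grip":46},{"linear":[-0.82,-0.07,-0.35],"delta_rot":[0.02,-0.95,-0.04],"grip":46},{"linear":[-0.85,-0.07,-0.27],"delta_rot":[0.02,-0.95,-0.04],"grip":46},{"linear":[-0.88,-0.07,-0.19],"delta_rot":[0.02,-0.95,-0.04],"grip":46},{"linear":[-0.89,-0.08,-0.1],"delta_rot":[0.02,-0.95,-0.04],"grip":46},{"linear":[-0.89,-0.08,-0.01],"delta_rot":[0.02,-0.95,-0.04],"grip":46},{"linear":[-0.89,-0.08,0],"delta_rot":[0.02,-0.95,-0.04],"grip":46},{"linear":[-0.2,0,0],"delta_rot":[0,0,0],"grip":46},{"linear":[0,0,0],"delta_rot":[0,0,0],"grip":46}])

```text
clock: 15.65
tool_pos: [0.4875, -0.2713, 0.0995]
orientation: [0.008, 0.72, 0.694, -0.015]
wrist_force: [0.4, 0.1, -0.3]
opening: 0.0481
```

Run:
```python
from h import *
robot.get_image("wrist")
P=robot.camera_params("wrist"); im=robot.get_image("wrist")
p,R,s=pose(); print(p,R.round(3).tolist(),s["opening"],s["joints"].round(2))
off=(-.024,0,-.006)
plan((place(-.05,-.045,off,.015),RH))
# overlay hotplate outline and the coupon outline expected
for a,b in[(-.1,-.095),(.1,-.095),(.1,.095),(-.1,.095)]:
    cv2.circle(im,tuple(int(v) for v in w2pix(P,HP+AH@np.array([a,b,-.004])).round()),3,(0,0,255),-1)
for a in(-.025,.025):
  for b in(-.0375,.0375):
    X=p+R@(np.array(off)+np.array([b,a,-.004])); cv2.circle(im,tuple(int(v) for v in w2pix(P,X).round()),3,(255,0,0),-1)
cv2.imwrite("pics/w6.png",im)
```

```text
[ 0.48764185 -0.27098155  0.09959643] [[0.037, 0.999, -0.011], [0.999, -0.037, -0.032], [-0.032, -0.009, -0.999]] 0.047782816545794735 [ 0.09  0.61  0.49  1.92 -0.38  0.7   0.76]
-- n=2 total tool shift [0.23 0.09 1.36] rot [-0.09  0.31  0.13]
[[0.12, 0.05, 0.68], [-0.04, 0.15, 0.06]]
[[0.11, 0.04, 0.68], [-0.04, 0.15, 0.06]]
```

View pics/w6.png

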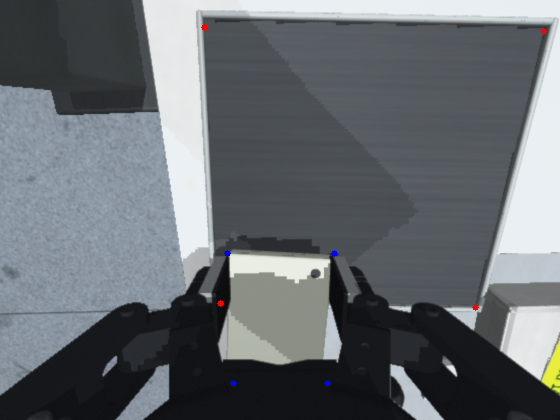

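Request:
arm_command(targets=[{"linear":[0.15,0.08,0.65],"delta_rot":[-0.04,0.16,0.07],"grip":46},{"linear":[0.14,0.07,0.65],"delta_rot":[-0.04,0.16,0.07],"grip":46},{"linear":[0,0,0.1],"delta_rot":[0,0,0],"grip":46},{"linear":[0,0,0],"delta_rot":[0,0,0],"grip":46}])

```text
clock: 16.25
tool_pos: [0.495, -0.259, 0.043]
orientation: [-0.002, 0.725, 0.688, 0.003]
wrist_force: [0.1, -0.4, 0.3]
opening: 0.048
```

```bash
sed -i 's/^HP=.*/HP=np.array([.543,-.242,.036]); HY=-.05; RH=Rdown(HY)/' h.py
python3 - <<'E'
from h import *
p,R,s=pose(); print(p,R.round(3).tolist(),s["opening"],s["wrist_force"])
plan((place(-.05,-.045,(-.024,0,-.006),.003),RH))
E
```

```text
[ 0.49503035 -0.25897772  0.04300581] [[0.052, 0.999, 0.002], [0.999, -0.052, 0.006], [0.007, 0.002, -1.0]] 0.04795505537055729 [ 0.05156515 -0.37964976  0.30409177]
-- n=1 total tool shift [-0.04 -0.07  0.25] rot [ 0.02 -0.06 -0.02]
[[-0.04, -0.07, 0.25], [0.02, -0.06, -0.02]]
```

Request:
arm_command(targets=[{"linear":[-0.04,-0.07,0.2],"delta_rot":[0,-0.06,0],"grip":46},{"linear":[0,0,0.06],"delta_rot":[0,0,0],"grip":46},{"linear":[0,0,0.06],"delta_rot":[0,0,0],"grip":46},{"linear":[0,0,0],"delta_rot":[0,0,0],"grip":46}])

```text
clock: 16.75
tool_pos: [0.4929, -0.2611, 0.0324]
orientation: [0.002, 0.725, 0.689, 0.001]
wrist_force: [-1.6, 1.9, 2.8]
opening: 0.0478
```

Request:
arm_command(targets=[{"linear":[0,0,0],"delta_rot":[0,0,0],"grip":54},{"linear":[0,0,0],"delta_rot":[0,0,0],"grip":62},{"linear":[0,0,0],"delta_rot":[0,0,0],"grip":62},{"linear":[0,0,-0.4],"delta_rot":[0,0,0],"grip":62},{"linear":[0,0,-0.9],"delta_rot":[0,0,0],"grip":75},{"linear":[0,0,-0.9],"delta_rot":[0,0,0],"grip":75},{"linear":[0,0,-0.9],"delta_rot":[0,0,0],"grip":75}])

```text
clock: 17.62
tool_pos: [0.4912, -0.2607, 0.1608]
orientation: [0.001, 0.725, 0.688, 0.0]
wrist_force: [0.9, -0.3, 0.1]
opening: 0.0748
```

```bash
cat >> h.py <<'E'
def coup(cam="wrist",z=.04):
    P=robot.camera_params(cam); im=robot.get_image(cam)
    for r in robot.cut_out(cam,"coupon_1"):
        ys,xs=np.nonzero(r["mask"]); 
        if len(xs)<20: continue
        b=cv2.minAreaRect(np.c_[xs,ys].astype(np.float32)); c=[pix2w(P,k,z) for k in cv2.boxPoints(b)]
        o=np.mean(c,0); print(round(r["confidence"],2),len(xs),np.round(b[0]),"ctr",o.round(3),"local",(AH.T@(o-HP)).round(3)[:2],"sides",[np.linalg.norm(c[i]-c[i-1]).round(3) for i in(0,1)])
    return im,P
E
python3 - <<'E'
from h import *
im,P=coup(); cv2.imwrite("pics/w7.png",im)
p,R,s=pose(); print(p,s["opening"])
plan((grasp(3,.06),T45))
E
```

```text
0.74 4275 [280. 233.] ctr [ 0.49  -0.287  0.04 ] local [-0.05  -0.047] sides [np.float64(0.054), np.float64(0.076)]
0.73 49007 [342. 171.] ctr [ 0.546 -0.241  0.04 ] local [0.003 0.001] sides [np.float64(0.251), np.float64(0.195)]
[ 0.49297351 -0.26216981  0.1633778 ] 0.07498115513987462
-- n=8 total tool shift [6.61 0.53 1.8 ] rot [-0.09  7.52  0.43]
[[0.83, 0.07, 0.23], [-0.01, 0.94, 0.05]]
[[0.8, 0.06, 0.31], [-0.01, 0.94, 0.05]]
[[0.77, 0.06, 0.38], [-0.01, 0.94, 0.05]]
[[0.73, 0.05, 0.46], [-0.01, 0.94, 0.05]]
[[0.68, 0.05, 0.53], [-0.01, 0.94, 0.05]]
[[0.62, 0.04, 0.59], [-0.01, 0.94, 0.05]]
[[0.56, 0.04, 0.65], [-0.01, 0.94, 0.05]]
[[0.5, 0.03, 0.7], [-0.01, 0.94, 0.05]]
```

Request:
arm_command(targets=[{"linear":[0.85,0.07,0.2],"delta_rot":[-0.01,0.96,0.05],"grip":75},{"linear":[0.82,0.06,0.28],"delta_rot":[-0.01,0.96,0.05],"grip":75},{"linear":[0.77,0.06,0.35],"delta_rot":[-0.01,0.96,0.05],"grip":75},{"linear":[0.73,0.05,0.42],"delta_rot":[-0.01,0.96,0.05],"grip":75},{"linear":[0.68,0.05,0.5],"delta_rot":[-0.01,0.96,0.05],"grip":75},{"linear":[0.62,0.04,0.55],"delta_rot":[-0.01,0.96,0.05],"grip":75},{"linear":[0.56,0.04,0.6],"delta_rot":[-0.01,0.96,0.05],"grip":75},{"linear":[0.5,0.03,0.5],"delta_rot":[-0.01,0.96,0.05],"grip":75},{"linear":[0,0,0],"delta_rot":[0,0,0],"grip":75}])

```text
clock: 18.85
tool_pos: [0.5292, 0.0019, 0.1137]
orientation: [-0.268, 0.677, 0.617, 0.298]
wrist_force: [0.4, -0.3, 0.3]
opening: 0.0747
```

```bash
cat >> h.py <<'E'
def adj(k,back=0):
    p,R,s=pose(); print(p,"opening",s["opening"])
    print("coupon ctr in tool:",(R.T@(np.array([*C[k],.042])-p)).round(4))
    plan((grasp(k,back),T45))
E
python3 - <<'E'
from h import *
adj(3,.04)
m=np.array([*C[3],.042])+U*.0375-T45[:,2]*.004
P=robot.camera_params("wrist"); im=robot.get_image("wrist"); print(w2pix(P,m)); cv2.imwrite("pics/w8.png",im)
r=robot.cut_out("wrist","coupon_1")
for k in r: ys,xs=np.nonzero(k["mask"]); print(k["confidence"],len(xs),xs.min(),xs.max(),ys.min(),ys.max())
E
```

```text
[0.52920408 0.00185021 0.11372918] opening 0.07465047017751364
coupon ctr in tool: [-0.0378 -0.0008  0.0647]
-- n=2 total tool shift [-0.47 -0.02  0.86] rot [ 0.02 -0.36  0.04]
[[-0.23, -0.01, 0.43], [0.01, -0.18, 0.02]]
[[-0.22, -0.01, 0.43], [0.01, -0.18, 0.02]]
[278.80641856 230.89249812]
0.87 4881 243 313 227 324
0.83 3339 247 310 173 228
0.56 2528 250 306 129 175
```

Request:
arm_command(targets=[{"linear":[-0.24,-0.01,0.43],"delta_rot":[0.01,-0.18,0.02],"grip":75},{"linear":[-0.24,-0.01,0.43],"delta_rot":[0.01,-0.18,0.02],"grip":75},{"linear":[0,0,0.4],"delta_rot":[0,0,0],"grip":75},{"linear":[-0.05,0,0.4],"delta_rot":[0,0,0],"grip":75},{"linear":[0,0,0.1],"delta_rot":[0,0,0],"grip":75},{"linear":[0,0,0],"delta_rot":[0,0,0],"grip":75}])

```text
clock: 19.7
tool_pos: [0.5365, 0.0299, 0.0521]
orientation: [-0.245, 0.686, 0.625, 0.28]
wrist_force: [0.0, -0.3, -0.3]
opening: 0.075
```

Run:
```python
from h import *
adj(3)
```

```text
[0.53647083 0.02993681 0.05207188] opening 0.07498181078694542
coupon ctr in tool: [-0.0119 -0.0052  0.0025]
-- n=1 total tool shift [ 0.16 -0.13  0.28] rot [0.1  0.21 0.09]
[[0.16, -0.13, 0.28], [0.1, 0.21, 0.09]]
```

Request:
arm_command(targets=[{"linear":[0.16,-0.13,0.28],"delta_rot":[0.1,0.21,0.09],"grip":75},{"linear":[0,0,0],"delta_rot":[0,0,0],"grip":75},{"linear":[0,0,0],"delta_rot":[0,0,0],"grip":46},{"linear":[0,0,0],"delta_rot":[0,0,0],"grip":46},{"linear":[0,0,0],"delta_rot":[0,0,0],"grip":46},{"linear":[0,0,0],"delta_rot":[0,0,0],"grip":46},{"linear":[0,0,0],"delta_rot":[0,0,0],"grip":46}])

```text
clock: 20.58
tool_pos: [0.5329, 0.0419, 0.0493]
orientation: [-0.257, 0.684, 0.621, 0.284]
wrist_force: [-0.3, 0.5, 1.1]
opening: 0.0478
```

Run:
```python
from h import *
adj(3)
```

```text
[0.53286695 0.04191232 0.04925891] opening 0.047804657169067566
coupon ctr in tool: [-0.0182 -0.0003 -0.0079]
-- n=1 total tool shift [-0.   -0.01  0.03] rot [0.02 0.   0.  ]
[[-0.0, -0.01, 0.03], [0.02, 0.0, 0.0]]
```

Request:
arm_command(targets=[{"linear":[0.3,0,0],"delta_rot":[0,0,0],"grip":46},{"linear":[0.4,0,0],"delta_rot":[0,0,0],"grip":46},{"linear":[0.4,0,0],"delta_rot":[0,0,0],"grip":46},{"linear":[0.4,0,0],"delta_rot":[0,0,0],"grip":46},{"linear":[0.4,0,0],"delta_rot":[0,0,0],"grip":46},{"linear":[0,0,-0.3],"delta_rot":[0,0,0],"grip":46},{"linear":[0,0,-0.5],"delta_rot":[0,0,0],"grip":46},{"linear":[0,0,-0.6],"delta_rot":[0,0,0],"grip":46},{"linear":[0,0,-0.6],"delta_rot":[0,0,0],"grip":46}])

```text
clock: 21.7
tool_pos: [0.5316, 0.0419, 0.1661]
orientation: [-0.257, 0.684, 0.622, 0.283]
wrist_force: [-1.2, 0.7, -0.2]
opening: 0.0477
```

Run:
```python
from h import *
p,R,s=pose(); print(p,s["opening"])
im=robot.get_image("wrist"); cv2.imwrite("pics/w9.png",im)
plan((place(.05,-.045,(-.018,0,-.008),.05),RH))
```

```text
[0.53155288 0.04194487 0.16614679] 0.047746348581511444
-- n=10 total tool shift [-6.96  2.23 -3.75] rot [ 0.21 -7.47 -0.43]
[[-0.7, 0.22, -0.37], [0.02, -0.75, -0.04]]
[[-0.72, 0.22, -0.32], [0.02, -0.75, -0.04]]
[[-0.75, 0.21, -0.26], [0.02, -0.75, -0.04]]
[[-0.77, 0.21, -0.2], [0.02, -0.75, -0.04]]
[[-0.78, 0.21, -0.14], [0.02, -0.75, -0.04]]
[[-0.79, 0.2, -0.08], [0.02, -0.75, -0.04]]
[[-0.8, 0.2, -0.02], [0.02, -0.75, -0.04]]
[[-0.8, 0.2, 0.04], [0.02, -0.75, -0.04]]
[[-0.79, 0.19, 0.1], [0.02, -0.75, -0.04]]
[[-0.78, 0.19, 0.16], [0.02, -0.75, -0.04]]
```

Request:
arm_command(targets=[{"linear":[-0.7,0.22,-0.4],"delta_rot":[0.02,-0.77,-0.04],"grip":46},{"linear":[-0.74,0.22,-0.34],"delta_rot":[0.02,-0.77,-0.04],"grip":46},{"linear":[-0.77,0.21,-0.28],"delta_rot":[0.02,-0.77,-0.04],"grip":46},{"linear":[-0.79,0.21,-0.2],"delta_rot":[0.02,-0.77,-0.04],"grip":46},{"linear":[-0.8,0.21,-0.14],"delta_rot":[0.02,-0.77,-0.04],"grip":46},{"linear":[-0.81,0.2,-0.08],"delta_rot":[0.02,-0.77,-0.04],"grip":46},{"linear":[-0.82,0.2,-0.02],"delta_rot":[0.02,-0.77,-0.04],"grip":46},{"linear":[-0.82,0.2,0.04],"delta_rot":[0.02,-0.77,-0.04],"grip":46},{"linear":[-0.81,0.19,0.08],"delta_rot":[0.02,-0.77,-0.04],"grip":46},{"linear":[-0.78,0.19,0.12],"delta_rot":[0.02,-0.77,-0.04],"grip":46},{"linear":[0,0,0],"delta_rot":[0,0,0],"grip":46}])

```text
clock: 23.12
tool_pos: [0.5871, -0.2958, 0.0833]
orientation: [0.016, 0.727, 0.686, -0.021]
wrist_force: [0.5, 0.9, -0.8]
opening: 0.048
```

Run:
```python
from h import *
p,R,s=pose(); print(p,R.round(3).tolist(),s["opening"],s["clock"])
plan((place(.05,-.045,(-.018,0,-.008),.012),RH))
```

```text
[ 0.58713851 -0.29576846  0.08328532] [[0.058, 0.998, -0.009], [0.997, -0.059, -0.052], [-0.052, -0.006, -0.999]] 0.048037082949932655 23.125
-- n=2 total tool shift [0.67 0.08 1.05] rot [-0.06  0.5  -0.08]
[[0.33, 0.04, 0.52], [-0.03, 0.25, -0.04]]
[[0.32, 0.04, 0.53], [-0.03, 0.25, -0.04]]
```

Request:
arm_command(targets=[{"linear":[0.34,0.04,0.5],"delta_rot":[-0.03,0.26,-0.04],"grip":46},{"linear":[0.33,0.04,0.5],"delta_rot":[-0.03,0.25,-0.04],"grip":46},{"linear":[0,0,0],"delta_rot":[0,0,0],"grip":46}])

```text
clock: 23.5
tool_pos: [0.5906, -0.2662, 0.0387]
orientation: [-0.004, 0.725, 0.689, 0.003]
wrist_force: [-0.4, -0.2, -0.9]
opening: 0.0474
```

Run:
```python
from h import *
p,R,s=pose(); print(p,R.round(3).tolist(),s["opening"],s["clock"])
plan((place(.05,-.045,(-.018,0,-.008),.003),RH))
```

```text
[ 0.59061014 -0.26623864  0.03866744] [[0.05, 0.999, -0.001], [0.999, -0.05, 0.011], [0.01, -0.002, -1.0]] 0.0473951350347906 23.5
-- n=1 total tool shift [-0.13  0.03  0.19] rot [-0.02 -0.1  -0.  ]
[[-0.13, 0.03, 0.19], [-0.02, -0.1, -0.0]]
```

Request:
arm_command(targets=[{"linear":[-0.13,0.03,0.17],"delta_rot":[-0.02,-0.1,0],"grip":46},{"linear":[0,0,0.05],"delta_rot":[0,0,0],"grip":46},{"linear":[0,0,0.05],"delta_rot":[0,0,0],"grip":46},{"linear":[0,0,0],"delta_rot":[0,0,0],"grip":46}])

```text
clock: 24.0
tool_pos: [0.5918, -0.2723, 0.0311]
orientation: [0.001, 0.725, 0.689, 0.001]
wrist_force: [0.4, 0.8, -0.9]
opening: 0.0481
```

Request:
arm_command(targets=[{"linear":[0,0,0.04],"delta_rot":[0,0,0],"grip":46},{"linear":[0,0,0],"delta_rot":[0,0,0],"grip":54},{"linear":[0,0,0],"delta_rot":[0,0,0],"grip":62},{"linear":[0,0,0],"delta_rot":[0,0,0],"grip":62},{"linear":[0,0,-0.4],"delta_rot":[0,0,0],"grip":62},{"linear":[0,0,-0.9],"delta_rot":[0,0,0],"grip":75},{"linear":[0,0,-0.9],"delta_rot":[0,0,0],"grip":75},{"linear":[0,0,-0.9],"delta_rot":[0,0,0],"grip":75}])

```text
clock: 25.0
tool_pos: [0.5904, -0.2731, 0.1579]
orientation: [0.001, 0.725, 0.688, -0.0]
wrist_force: [0.9, 0.5, -1.0]
opening: 0.0751
```

Run:
```python
from h import *
im,P=coup(); cv2.imwrite("pics/w10.png",im)
p,R,s=pose(); print(p,s["opening"])
plan((grasp(2,.06),T45))
```

```text
0.84 4516 [282. 227.] ctr [ 0.591 -0.292  0.04 ] local [ 0.05  -0.048] sides [np.float64(0.075), np.float64(0.049)]
0.61 4624 [166. 228.] ctr [ 0.488 -0.287  0.04 ] local [-0.052 -0.048] sides [np.float64(0.079), np.float64(0.054)]
[ 0.59242428 -0.27464215  0.1613009 ] 0.07519679219787205
-- n=10 total tool shift [ 8.03 -1.92  1.72] rot [-0.1   7.53  0.43]
[[0.8, -0.19, 0.17], [-0.01, 0.75, 0.04]]
[[0.79, -0.2, 0.23], [-0.01, 0.75, 0.04]]
[[0.76, -0.2, 0.3], [-0.01, 0.75, 0.04]]
[[0.74, -0.2, 0.35], [-0.01, 0.75, 0.04]]
[[0.71, -0.21, 0.41], [-0.01, 0.75, 0.04]]
[[0.67, -0.21, 0.47], [-0.01, 0.75, 0.04]]
[[0.63, -0.21, 0.52], [-0.01, 0.75, 0.04]]
[[0.59, -0.22, 0.56], [-0.01, 0.75, 0.04]]
[[0.54, -0.22, 0.61], [-0.01, 0.75, 0.04]]
[[0.49, -0.22, 0.65], [-0.01, 0.75, 0.04]]
```

Request:
arm_command(targets=[{"linear":[0.82,-0.19,0.15],"delta_rot":[-0.01,0.78,0.04],"grip":75},{"linear":[0.8,-0.2,0.2],"delta_rot":[-0.01,0.78,0.04],"grip":75},{"linear":[0.77,-0.2,0.26],"delta_rot":[-0.01,0.78,0.04],"grip":75},{"linear":[0.74,-0.2,0.32],"delta_rot":[-0.01,0.78,0.04],"grip":75},{"linear":[0.71,-0.21,0.38],"delta_rot":[-0.01,0.78,0.04],"grip":75},{"linear":[0.67,-0.21,0.43],"delta_rot":[-0.01,0.78,0.04],"grip":75},{"linear":[0.63,-0.21,0.48],"delta_rot":[-0.01,0.78,0.04],"grip":75},{"linear":[0.59,-0.22,0.52],"delta_rot":[-0.01,0.78,0.04],"grip":75},{"linear":[0.54,-0.22,0.55],"delta_rot":[-0.01,0.75,0.04],"grip":75},{"linear":[0.45,-0.22,0.5],"delta_rot":[-0.01,0.7,0.04],"grip":75},{"linear":[0,0,0],"delta_rot":[0,0,0],"grip":75}])

```text
clock: 26.48
tool_pos: [0.5312, 0.0503, 0.1173]
orientation: [-0.266, 0.678, 0.617, 0.298]
wrist_force: [0.4, -1.3, -0.1]
opening: 0.075
```

Run:
```python
from h import *
adj(2,.03)
m=np.array([*C[2],.042])+U*.0375-T45[:,2]*.004
P=robot.camera_params("wrist"); im=robot.get_image("wrist"); print(w2pix(P,m)); cv2.imwrite("pics/w11.png",im)
for k in robot.cut_out("wrist","coupon_1"): ys,xs=np.nonzero(k["mask"]); print(k["confidence"],len(xs),xs.min(),xs.max(),ys.min(),ys.max())
```

```text
[0.531153   0.05030622 0.11726059] opening 0.07497260372323399
coupon ctr in tool: [-0.0394  0.0016  0.0682]
-- n=2 total tool shift [-0.52  0.05  1.2 ] rot [ 0.04 -0.35  0.05]
[[-0.26, 0.02, 0.6], [0.02, -0.18, 0.02]]
[[-0.25, 0.02, 0.6], [0.02, -0.18, 0.02]]
[282.28831672 231.4210648 ]
0.85 4390 247 315 229 323
0.82 3335 250 313 173 228
```

Still in place. Go in.

Request:
arm_command(targets=[{"linear":[-0.26,0.02,0.6],"delta_rot":[0.02,-0.18,0.02],"grip":75},{"linear":[-0.26,0.02,0.6],"delta_rot":[0.02,-0.18,0.02],"grip":75},{"linear":[0,0,0.3],"delta_rot":[0,0,0],"grip":75},{"linear":[0,0,0.3],"delta_rot":[0,0,0],"grip":75},{"linear":[0,0,0],"delta_rot":[0,0,0],"grip":75}])

```text
clock: 27.2
tool_pos: [0.5437, 0.0815, 0.0534]
orientation: [-0.248, 0.685, 0.623, 0.283]
wrist_force: [-1.3, 0.5, 0.1]
opening: 0.0749
```

Run:
```python
from h import *
adj(2)
```

```text
[0.54366895 0.08149895 0.05335485] opening 0.07489282029023148
coupon ctr in tool: [-0.0144 -0.0074  0.0017]
-- n=1 total tool shift [ 0.09 -0.19  0.26] rot [0.11 0.13 0.07]
[[0.09, -0.19, 0.26], [0.11, 0.13, 0.07]]
```

Request:
arm_command(targets=[{"linear":[0.09,-0.19,0.26],"delta_rot":[0.11,0.13,0.07],"grip":75},{"linear":[0,0,0],"delta_rot":[0,0,0],"grip":75},{"linear":[0,0,0],"delta_rot":[0,0,0],"grip":46},{"linear":[0,0,0],"delta_rot":[0,0,0],"grip":46},{"linear":[0,0,0],"delta_rot":[0,0,0],"grip":46},{"linear":[0,0,0],"delta_rot":[0,0,0],"grip":46},{"linear":[0,0,0],"delta_rot":[0,0,0],"grip":46}])

```text
clock: 28.08
tool_pos: [0.5376, 0.0908, 0.0494]
orientation: [-0.256, 0.685, 0.62, 0.284]
wrist_force: [-0.2, -0.7, 0.2]
opening: 0.0484
```

Run:
```python
from h import *
adj(2)
```

```text
[0.53758308 0.0907978  0.04938929] opening 0.04838110497282946
coupon ctr in tool: [-0.0178 -0.0003 -0.0074]
-- n=1 total tool shift [ 0.   -0.01  0.04] rot [ 0.02  0.   -0.  ]
[[0.0, -0.01, 0.04], [0.02, 0.0, -0.0]]
```

Request:
arm_command(targets=[{"linear":[0.3,0,0],"delta_rot":[0,0,0],"grip":46},{"linear":[0.4,0,0],"delta_rot":[0,0,0],"grip":46},{"linear":[0.4,0,0],"delta_rot":[0,0,0],"grip":46},{"linear":[0.4,0,0],"delta_rot":[0,0,0],"grip":46},{"linear":[0.4,0,0],"delta_rot":[0,0,0],"grip":46},{"linear":[0,0,-0.3],"delta_rot":[0,0,0],"grip":46},{"linear":[0,0,-0.5],"delta_rot":[0,0,0],"grip":46},{"linear":[0,0,-0.6],"delta_rot":[0,0,0],"grip":46},{"linear":[0,0,-0.6],"delta_rot":[0,0,0],"grip":46}])

```text
clock: 29.2
tool_pos: [0.5362, 0.0909, 0.1664]
orientation: [-0.257, 0.684, 0.621, 0.283]
wrist_force: [0.7, 0.6, -0.3]
opening: 0.048
```

Run:
```python
from h import *
p,R,s=pose(); print(p,s["opening"])
im=robot.get_image("wrist"); cv2.imwrite("pics/w12.png",im)
plan((place(-.05,.045,(-.018,0,-.008),.05),RH))
```

```text
[0.53624519 0.09093987 0.16639149] 0.047996455654743655
-- n=8 total tool shift [-6.32 -0.38 -3.12] rot [ 0.21 -7.47 -0.43]
[[-0.79, -0.05, -0.39], [0.03, -0.93, -0.05]]
[[-0.82, -0.05, -0.31], [0.03, -0.93, -0.05]]
[[-0.85, -0.06, -0.23], [0.03, -0.93, -0.05]]
[[-0.87, -0.06, -0.14], [0.03, -0.93, -0.05]]
[[-0.88, -0.07, -0.06], [0.03, -0.93, -0.05]]
[[-0.88, -0.07, 0.03], [0.03, -0.93, -0.05]]
[[-0.87, -0.08, 0.11], [0.03, -0.93, -0.05]]
[[-0.86, -0.08, 0.2], [0.03, -0.93, -0.05]]
```

Request:
arm_command(targets=[{"linear":[-0.8,-0.05,-0.41],"delta_rot":[0.03,-0.92,-0.05],"grip":46},{"linear":[-0.83,-0.05,-0.33],"delta_rot":[0.03,-0.92,-0.05],"grip":46},{"linear":[-0.86,-0.06,-0.25],"delta_rot":[0.03,-0.92,-0.05],"grip":46},{"linear":[-0.88,-0.06,-0.15],"delta_rot":[0.03,-0.92,-0.05],"grip":46},{"linear":[-0.88,-0.07,-0.06],"delta_rot":[0.03,-0.92,-0.05],"grip":46},{"linear":[-0.88,-0.07,0.03],"delta_rot":[0.03,-0.92,-0.05],"grip":46},{"linear":[-0.87,-0.08,0.1],"delta_rot":[0.03,-0.92,-0.05],"grip":46},{"linear":[-0.8,-0.08,0.15],"delta_rot":[0.03,-0.92,-0.05],"grip":46},{"linear":[0,0,0],"delta_rot":[0,0,0],"grip":46},{"linear":[0,0,0],"delta_rot":[0,0,0],"grip":46}])

```text
clock: 30.5
tool_pos: [0.4916, -0.1905, 0.0825]
orientation: [0.002, 0.728, 0.686, -0.007]
wrist_force: [0.3, 0.5, 0.5]
opening: 0.0478
```

Run:
```python
from h import *
p,R,s=pose(); print(p,R.round(3).tolist(),s["opening"],s["clock"])
plan((place(-.05,.045,(-.018,0,-.0077),.010),RH))
```

```text
[ 0.49157355 -0.19051167  0.08248187] [[0.059, 0.998, -0.007], [0.998, -0.059, -0.012], [-0.013, -0.006, -1.0]] 0.04776699812713261 30.5
-- n=2 total tool shift [0.37 0.1  1.1 ] rot [-0.06  0.12 -0.08]
[[0.18, 0.05, 0.55], [-0.03, 0.06, -0.04]]
[[0.18, 0.05, 0.55], [-0.03, 0.06, -0.04]]
```

Request:
arm_command(targets=[{"linear":[0.18,0.05,0.52],"delta_rot":[-0.03,0.06,-0.04],"grip":46},{"linear":[0.18,0.05,0.52],"delta_rot":[-0.03,0.06,-0.04],"grip":46},{"linear":[0,0,0],"delta_rot":[0,0,0],"grip":46},{"linear":[0,0,0],"delta_rot":[0,0,0],"grip":46}])

```text
clock: 31.0
tool_pos: [0.4977, -0.1753, 0.0418]
orientation: [-0.001, 0.725, 0.688, 0.004]
wrist_force: [0.3, 0.8, -0.2]
opening: 0.048
```

Run:
```python
from h import *
p,R,s=pose(); print(p,R.round(3).tolist(),s["opening"],s["clock"])
plan((place(-.05,.045,(-.018,0,-.0077),.002),RH))
```

```text
[ 0.49765644 -0.17526792  0.04180805] [[0.052, 0.999, 0.004], [0.999, -0.052, 0.006], [0.006, 0.004, -1.0]] 0.04803479584224633 31.0
-- n=1 total tool shift [-0.04 -0.04  0.29] rot [ 0.03 -0.06 -0.02]
[[-0.04, -0.04, 0.29], [0.03, -0.06, -0.02]]
```

Request:
arm_command(targets=[{"linear":[-0.04,-0.04,0.25],"delta_rot":[0.03,-0.06,0],"grip":46},{"linear":[0,0,0.05],"delta_rot":[0,0,0],"grip":46},{"linear":[0,0,0.03],"delta_rot":[0,0,0],"grip":46},{"linear":[0,0,0],"delta_rot":[0,0,0],"grip":46}])

```text
clock: 31.5
tool_pos: [0.4965, -0.1774, 0.0315]
orientation: [0.001, 0.726, 0.688, 0.001]
wrist_force: [-0.5, 1.0, 2.7]
opening: 0.048
```

Request:
arm_command(targets=[{"linear":[0,0,0],"delta_rot":[0,0,0],"grip":54},{"linear":[0,0,0],"delta_rot":[0,0,0],"grip":62},{"linear":[0,0,0],"delta_rot":[0,0,0],"grip":62},{"linear":[0,0,-0.4],"delta_rot":[0,0,0],"grip":62},{"linear":[0,0,-0.9],"delta_rot":[0,0,0],"grip":75},{"linear":[0,0,-0.9],"delta_rot":[0,0,0],"grip":75},{"linear":[0,0,-0.9],"delta_rot":[0,0,0],"grip":75}])

```text
clock: 32.38
tool_pos: [0.4945, -0.1775, 0.1595]
orientation: [-0.0, 0.726, 0.687, -0.0]
wrist_force: [1.2, -0.5, -0.4]
opening: 0.0751
```

Run:
```python
from h import *
im,P=coup(); cv2.imwrite("pics/w13.png",im)
p,R,s=pose(); print(p,s["opening"])
plan((grasp(1,.06),T45))
```

```text
0.96 3529 [283. 321.] ctr [ 0.491 -0.294  0.04 ] local [-0.049 -0.055] sides [np.float64(0.053), np.float64(0.08)]
0.92 578 [379. 309.] ctr [ 0.585 -0.286  0.04 ] local [ 0.044 -0.042] sides [np.float64(0.035), np.float64(0.086)]
0.66 4495 [282. 226.] ctr [ 0.495 -0.196  0.04 ] local [-0.05   0.043] sides [np.float64(0.077), np.float64(0.048)]
0.46 2544 [532. 228.] ctr [ 0.719 -0.21   0.04 ] local [0.174 0.04 ] sides [np.float64(0.071), np.float64(0.048)]
[ 0.4965334  -0.17846038  0.16191267] 0.07479568863860935
-- n=9 total tool shift [6.98 0.64 1.78] rot [-0.11  7.51  0.4 ]
[[0.78, 0.07, 0.2], [-0.01, 0.83, 0.04]]
[[0.76, 0.07, 0.26], [-0.01, 0.83, 0.04]]
[[0.73, 0.06, 0.33], [-0.01, 0.83, 0.04]]
[[0.7, 0.06, 0.39], [-0.01, 0.83, 0.04]]
[[0.66, 0.06, 0.45], [-0.01, 0.83, 0.04]]
[[0.62, 0.05, 0.51], [-0.01, 0.83, 0.04]]
[[0.57, 0.05, 0.56], [-0.01, 0.83, 0.04]]
[[0.52, 0.05, 0.61], [-0.01, 0.83, 0.04]]
[[0.47, 0.04, 0.65], [-0.01, 0.83, 0.04]]
```

Request:
arm_command(targets=[{"linear":[0.8,0.07,0.18],"delta_rot":[-0.01,0.85,0.04],"grip":75},{"linear":[0.78,0.07,0.23],"delta_rot":[-0.01,0.85,0.04],"grip":75},{"linear":[0.75,0.06,0.3],"delta_rot":[-0.01,0.85,0.04],"grip":75},{"linear":[0.7,0.06,0.36],"delta_rot":[-0.01,0.85,0.04],"grip":75},{"linear":[0.66,0.06,0.42],"delta_rot":[-0.01,0.85,0.04],"grip":75},{"linear":[0.62,0.05,0.47],"delta_rot":[-0.01,0.85,0.04],"grip":75},{"linear":[0.57,0.05,0.52],"delta_rot":[-0.01,0.83,0.04],"grip":75},{"linear":[0.5,0.05,0.55],"delta_rot":[-0.01,0.8,0.04],"grip":75},{"linear":[0.43,0.04,0.5],"delta_rot":[-0.01,0.8,0.04],"grip":75},{"linear":[0,0,0],"delta_rot":[0,0,0],"grip":75}])

```text
clock: 33.72
tool_pos: [0.5383, 0.0996, 0.1123]
orientation: [-0.264, 0.679, 0.619, 0.293]
wrist_force: [-0.3, -0.2, 0.4]
opening: 0.075
```

Run:
```python
from h import *
adj(1,.03)
m=np.array([*C[1],.042])+U*.0375-T45[:,2]*.004
P=robot.camera_params("wrist"); im=robot.get_image("wrist"); print(w2pix(P,m)); cv2.imwrite("pics/w14.png",im)
for k in robot.cut_out("wrist","coupon_1"): ys,xs=np.nonzero(k["mask"]); print(k["confidence"],len(xs),xs.min(),xs.max(),ys.min(),ys.max())
```

```text
[0.53831477 0.09960511 0.11229237] opening 0.07502342323879542
coupon ctr in tool: [-0.0355 -0.0006  0.0647]
-- n=2 total tool shift [-0.42 -0.01  1.1 ] rot [ 0.01 -0.24  0.05]
[[-0.21, -0.01, 0.55], [0.01, -0.12, 0.03]]
[[-0.21, -0.0, 0.55], [0.01, -0.12, 0.03]]
[279.21049295 228.0811181 ]
0.85 4813 243 313 224 321
0.54 19394 172 350 15 163
```

Request:
arm_command(targets=[{"linear":[-0.2,-0.06,0.55],"delta_rot":[0.03,-0.1,0.03],"grip":75},{"linear":[-0.2,-0.06,0.55],"delta_rot":[0.03,-0.1,0.03],"grip":75},{"linear":[0,-0.05,0.3],"delta_rot":[0,0,0],"grip":75},{"linear":[0,0,0.35],"delta_rot":[0,0,0],"grip":75},{"linear":[0,0,0],"delta_rot":[0,0,0],"grip":75}])

```text
clock: 34.45
tool_pos: [0.5393, 0.1336, 0.0537]
orientation: [-0.251, 0.685, 0.624, 0.282]
wrist_force: [-1.1, -0.6, 1.1]
opening: 0.075
```

Run:
```python
from h import *
adj(1)
```

```text
[0.53928715 0.13355529 0.05374975] opening 0.07500809256507975
coupon ctr in tool: [-0.0165  0.0019  0.0004]
-- n=1 total tool shift [0.04 0.05 0.23] rot [0.05 0.12 0.06]
[[0.04, 0.05, 0.23], [0.05, 0.12, 0.06]]
```

Request:
arm_command(targets=[{"linear":[0.04,0.05,0.23],"delta_rot":[0.05,0.12,0.06],"grip":75},{"linear":[0,0,0],"delta_rot":[0,0,0],"grip":75},{"linear":[0,0,0],"delta_rot":[0,0,0],"grip":46},{"linear":[0,0,0],"delta_rot":[0,0,0],"grip":46},{"linear":[0,0,0],"delta_rot":[0,0,0],"grip":46},{"linear":[0,0,0],"delta_rot":[0,0,0],"grip":46},{"linear":[0,0,0],"delta_rot":[0,0,0],"grip":46}])

```text
clock: 35.33
tool_pos: [0.5433, 0.139, 0.0496]
orientation: [-0.255, 0.684, 0.621, 0.284]
wrist_force: [-0.2, 0.7, -0.6]
opening: 0.0478
```

Run:
```python
from h import *
adj(1)
```

```text
[0.54330348 0.13900698 0.04963865] opening 0.04778088761547932
coupon ctr in tool: [-0.0177 -0.0014 -0.0068]
-- n=1 total tool shift [ 0.01 -0.04  0.05] rot [0.03 0.02 0.01]
[[0.01, -0.04, 0.05], [0.03, 0.02, 0.01]]
```

Request:
arm_command(targets=[{"linear":[0.3,0,0],"delta_rot":[0,0,0],"grip":46},{"linear":[0.4,0,0],"delta_rot":[0,0,0],"grip":46},{"linear":[0.4,0,0],"delta_rot":[0,0,0],"grip":46},{"linear":[0.4,0,0],"delta_rot":[0,0,0],"grip":46},{"linear":[0.4,0,0],"delta_rot":[0,0,0],"grip":46},{"linear":[0,0,-0.3],"delta_rot":[0,0,0],"grip":46},{"linear":[0,0,-0.5],"delta_rot":[0,0,0],"grip":46},{"linear":[0,0,-0.6],"delta_rot":[0,0,0],"grip":46},{"linear":[0,0,-0.6],"delta_rot":[0,0,0],"grip":46}])

```text
clock: 36.45
tool_pos: [0.5416, 0.1394, 0.1666]
orientation: [-0.256, 0.684, 0.622, 0.283]
wrist_force: [0.3, 0.3, 0.3]
opening: 0.0478
```

Run:
```python
from h import *
p,R,s=pose(); print(p,s["opening"])
im=robot.get_image("wrist"); cv2.imwrite("pics/w15.png",im)
plan((place(.05,.045,(-.018,0,-.008),.05),RH))
```

```text
[0.54160536 0.13937058 0.16660794] 0.047807835222967256
-- n=10 total tool shift [-7.12  2.1  -3.88] rot [ 0.22 -7.46 -0.42]
[[-0.71, 0.21, -0.39], [0.02, -0.75, -0.04]]
[[-0.74, 0.21, -0.33], [0.02, -0.75, -0.04]]
[[-0.77, 0.2, -0.27], [0.02, -0.75, -0.04]]
[[-0.79, 0.2, -0.21], [0.02, -0.75, -0.04]]
[[-0.8, 0.19, -0.15], [0.02, -0.75, -0.04]]
[[-0.81, 0.19, -0.09], [0.02, -0.75, -0.04]]
[[-0.82, 0.19, -0.03], [0.02, -0.75, -0.04]]
[[-0.82, 0.18, 0.04], [0.02, -0.75, -0.04]]
[[-0.81, 0.18, 0.1], [0.02, -0.75, -0.04]]
[[-0.8, 0.18, 0.16], [0.02, -0.75, -0.04]]
```

Request:
arm_command(targets=[{"linear":[-0.71,0.21,-0.41],"delta_rot":[0.02,-0.74,-0.04],"grip":46},{"linear":[-0.75,0.21,-0.35],"delta_rot":[0.02,-0.74,-0.04],"grip":46},{"linear":[-0.78,0.2,-0.28],"delta_rot":[0.02,-0.74,-0.04],"grip":46},{"linear":[-0.8,0.2,-0.22],"delta_rot":[0.02,-0.74,-0.04],"grip":46},{"linear":[-0.81,0.19,-0.15],"delta_rot":[0.02,-0.74,-0.04],"grip":46},{"linear":[-0.82,0.19,-0.09],"delta_rot":[0.02,-0.74,-0.04],"grip":46},{"linear":[-0.82,0.19,-0.03],"delta_rot":[0.02,-0.74,-0.04],"grip":46},{"linear":[-0.82,0.18,0.04],"delta_rot":[0.02,-0.74,-0.04],"grip":46},{"linear":[-0.8,0.18,0.08],"delta_rot":[0.02,-0.74,-0.04],"grip":46},{"linear":[-0.72,0.18,0.12],"delta_rot":[0.02,-0.74,-0.04],"grip":46},{"linear":[0,0,0],"delta_rot":[0,0,0],"grip":46},{"linear":[0,0,0],"delta_rot":[0,0,0],"grip":46}])

```text
clock: 38.0
tool_pos: [0.592, -0.1989, 0.0824]
orientation: [0.006, 0.728, 0.685, -0.01]
wrist_force: [0.3, 0.4, 0.1]
opening: 0.0475
```

Run:
```python
from h import *
p,R,s=pose(); print(p,R.round(3).tolist(),s["opening"],s["clock"])
plan((place(.05,.045,(-.018,0,-.007),.010),RH))
```

```text
[ 0.59204591 -0.19885399  0.08240417] [[0.06, 0.998, -0.006], [0.998, -0.06, -0.021], [-0.022, -0.005, -1.0]] 0.04746418463641349 38.0
-- n=2 total tool shift [0.46 0.08 1.07] rot [-0.05  0.21 -0.1 ]
[[0.23, 0.04, 0.54], [-0.02, 0.1, -0.05]]
[[0.22, 0.04, 0.54], [-0.02, 0.1, -0.05]]
```

Request:
arm_command(targets=[{"linear":[0.22,0.04,0.52],"delta_rot":[-0.02,0.1,-0.05],"grip":46},{"linear":[0.21,0.04,0.52],"delta_rot":[-0.02,0.09,-0.05],"grip":46},{"linear":[0,0,0],"delta_rot":[0,0,0],"grip":46},{"linear":[0,0,0],"delta_rot":[0,0,0],"grip":46}])

```text
clock: 38.5
tool_pos: [0.5958, -0.181, 0.0418]
orientation: [-0.001, 0.725, 0.689, 0.002]
wrist_force: [-0.1, -0.6, 0.2]
opening: 0.0476
```

Run:
```python
from h import *
p,R,s=pose(); print(p,R.round(3).tolist(),s["opening"],s["clock"])
plan((place(.05,.045,(-.018,0,-.007),.002),RH))
```

```text
[ 0.5957656  -0.18098462  0.0417836 ] [[0.051, 0.999, 0.001], [0.999, -0.051, 0.003], [0.003, 0.001, -1.0]] 0.047561344570565656 38.5
-- n=1 total tool shift [-0.02  0.01  0.27] rot [ 0.01 -0.03 -0.01]
[[-0.02, 0.01, 0.27], [0.01, -0.03, -0.01]]
```

Request:
arm_command(targets=[{"linear":[-0.02,0,0.23],"delta_rot":[0.01,-0.03,0],"grip":46},{"linear":[0,0,0.05],"delta_rot":[0,0,0],"grip":46},{"linear":[0,0,0.03],"delta_rot":[0,0,0],"grip":46},{"linear":[0,0,0],"delta_rot":[0,0,0],"grip":46}])

```text
clock: 39.0
tool_pos: [0.5964, -0.1824, 0.0332]
orientation: [0.001, 0.725, 0.688, 0.001]
wrist_force: [-1.0, 1.3, 1.1]
opening: 0.0477
```

Request:
arm_command(targets=[{"linear":[0,0,0],"delta_rot":[0,0,0],"grip":54},{"linear":[0,0,0],"delta_rot":[0,0,0],"grip":62},{"linear":[0,0,0],"delta_rot":[0,0,0],"grip":62},{"linear":[0,0,-0.4],"delta_rot":[0,0,0],"grip":62},{"linear":[0,0,-0.9],"delta_rot":[0,0,0],"grip":70},{"linear":[-0.4,0,-0.9],"delta_rot":[0,0,0],"grip":70},{"linear":[-0.8,-0.2,-0.9],"delta_rot":[0,0,0],"grip":70},{"linear":[-0.8,-0.4,-0.8],"delta_rot":[0,0,0],"grip":70},{"linear":[0,0,0],"delta_rot":[0,0,0],"grip":70}])

```text
clock: 40.12
tool_pos: [0.5674, -0.2642, 0.1994]
orientation: [0.003, 0.725, 0.688, 0.002]
wrist_force: [0.2, 1.3, 0.1]
opening: 0.0698
```

Run:
```python
from h import *
im,P=coup(); cv2.imwrite("pics/w16.png",im)
p,R,s=pose(); print(p,s["opening"])
plan(((.53,.345,.21),Rdown(-.1)))
```

```text
0.94 4360 [304. 129.] ctr [ 0.595 -0.202  0.04 ] local [0.05  0.043] sides [np.float64(0.054), np.float64(0.076)]
0.82 3413 [206. 228.] ctr [ 0.491 -0.294  0.04 ] local [-0.049 -0.055] sides [np.float64(0.054), np.float64(0.076)]
0.71 3427 [303. 221.] ctr [ 0.591 -0.293  0.04 ] local [ 0.051 -0.048] sides [np.float64(0.053), np.float64(0.077)]
0.7 4447 [198. 130.] ctr [ 0.495 -0.197  0.04 ] local [-0.05   0.043] sides [np.float64(0.077), np.float64(0.051)]
[ 0.56819929 -0.25991653  0.19644179] 0.06991769268266021
-- n=17 total tool shift [15.06 -1.68 -0.33] rot [ 0.04 -0.01  0.5 ]
[[0.89, -0.1, -0.02], [0.0, -0.0, 0.03]]
[[0.89, -0.1, -0.02], [0.0, -0.0, 0.03]]
[[0.89, -0.1, -0.02], [0.0, -0.0, 0.03]]
[[0.88, -0.11, -0.02], [0.0, -0.0, 0.03]]
[[0.88, -0.11, -0.02], [0.0, -0.0, 0.03]]
[[0.88, -0.11, -0.02], [0.0, -0.0, 0.03]]
[[0.88, -0.11, -0.02], [0.0, -0.0, 0.03]]
[[0.88, -0.12, -0.02], [0.0, -0.0, 0.03]]
[[0.88, -0.12, -0.02], [0.0, -0.0, 0.03]]
[[0.88, -0.12, -0.02], [0.0, -0.0, 0.03]]
[[0.88, -0.13, -0.02], [0.0, -0.0, 0.03]]
[[0.88, -0.13, -0.02], [0.0, -0.0, 0.03]]
[[0.88, -0.13, -0.02], [0.0, -0.0, 0.03]]
[[0.88, -0.13, -0.02], [0.0, -0.0, 0.03]]
[[0.88, -0.14, -0.02], [0.0, -0.0, 0.03]]
[[0.88, -0.14, -0.02], [0.0, -0.0, 0.03]]
[[0.88, -0.14, -0.02], [0.0, -0.0, 0.03]]
```

View pics/w16.png

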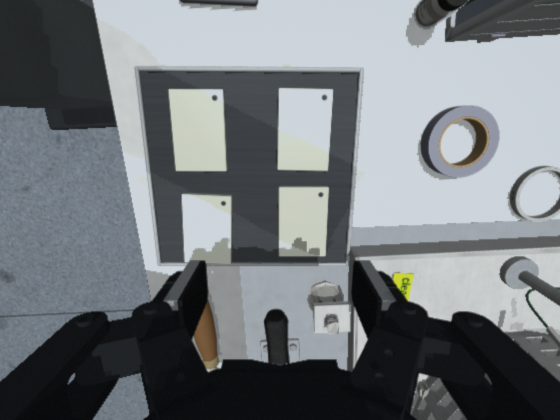

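Run:
```python
import cv2
im=cv2.imread("pics/w16.png"); cv2.imwrite("pics/z16.png",cv2.resize(im[180:280,140:350],None,fx=3.6,fy=3.6,interpolation=cv2.INTER_CUBIC))
```

```text
(no output)
```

View pics/z16.png

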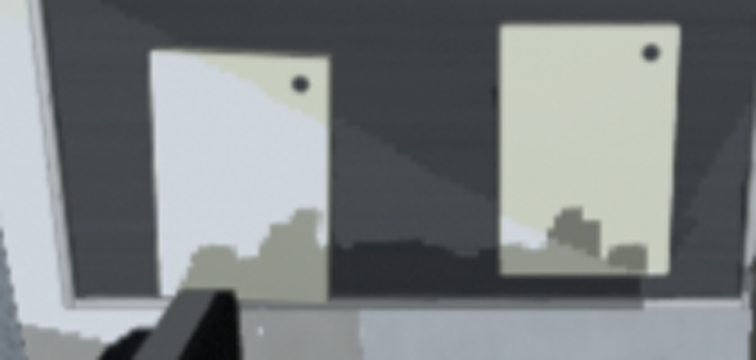

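Request:
arm_command(targets=[{"linear":[0.89,-0.1,-0.05],"delta_rot":[0,0,0.03],"grip":60},{"linear":[0.89,-0.1,-0.05],"delta_rot":[0,0,0.03],"grip":60},{"linear":[0.89,-0.1,-0.05],"delta_rot":[0,0,0.03],"grip":60},{"linear":[0.89,-0.1,-0.05],"delta_rot":[0,0,0.03],"grip":60},{"linear":[0.89,-0.1,-0.05],"delta_rot":[0,0,0.03],"grip":60},{"linear":[0.89,-0.1,-0.05],"delta_rot":[0,0,0.03],"grip":60},{"linear":[0.89,-0.1,-0.05],"delta_rot":[0,0,0.03],"grip":60},{"linear":[0.89,-0.1,-0.05],"delta_rot":[0,0,0.03],"grip":60},{"linear":[0.89,-0.1,-0.05],"delta_rot":[0,0,0.03],"grip":60},{"linear":[0.89,-0.12,-0.05],"delta_rot":[0,0,0.03],"grip":60},{"linear":[0.89,-0.12,-0.05],"delta_rot":[0,0,0.03],"grip":60},{"linear":[0.89,-0.12,-0.05],"delta_rot":[0,0,0.03],"grip":60}])

```text
clock: 41.72
tool_pos: [0.5354, 0.1984, 0.2127]
orientation: [-0.007, 0.731, 0.683, -0.004]
wrist_force: [0.8, -0.5, -1.2]
opening: 0.0601
```

Request:
arm_command(targets=[{"linear":[0.88,-0.3,0],"delta_rot":[0,0,0.03],"grip":60},{"linear":[0.88,-0.3,0],"delta_rot":[0,0,0.03],"grip":60},{"linear":[0.6,-0.1,0],"delta_rot":[0,0,0],"grip":60},{"linear":[0,0,0],"delta_rot":[0,0,0],"grip":60},{"linear":[0,0,0],"delta_rot":[0,0,0],"grip":60}])

```text
clock: 42.35
tool_pos: [0.5065, 0.306, 0.209]
orientation: [-0.01, 0.728, 0.685, -0.008]
wrist_force: [0.1, -1.1, 0.2]
opening: 0.0598
```

Run:
```python
from h import *
P=robot.camera_params("wrist"); im=robot.get_image("wrist"); cv2.imwrite("pics/w17.png",im)
p,R,s=pose(); print(p,R.round(3).tolist())
for k in marks(im,P): print(k)
for n,X in[("Ltop",(.4975,.385,.0845)),("Rtop",(.4894,.3055,.0845))]: print(n,w2pix(P,X).round())
for r in robot.cut_out("wrist","mark_left")+robot.cut_out("wrist","fader_left_top"): 
    ys,xs=np.nonzero(r["mask"]); print(r["confidence"],np.round(r["xy"]),xs.min(),xs.max(),ys.min(),ys.max())
np.savez("w17",**{k:P[k] for k in P})
```

```text
[0.50645229 0.30605758 0.20905472] [[0.061, 0.998, -0.026], [0.998, -0.061, 0.004], [0.002, -0.026, -1.0]]
(123, [333.9, 84.6], [0.5598, 0.4097, 0.035])
(96, [331.3, 168.9], [0.5563, 0.3298, 0.035])
Ltop [267. 115.]
Rtop [264. 208.]
0.52 [333.  83.] 329 340 78 92
0.66 [271. 115.] 255 281 96 131
```

View pics/w17.png

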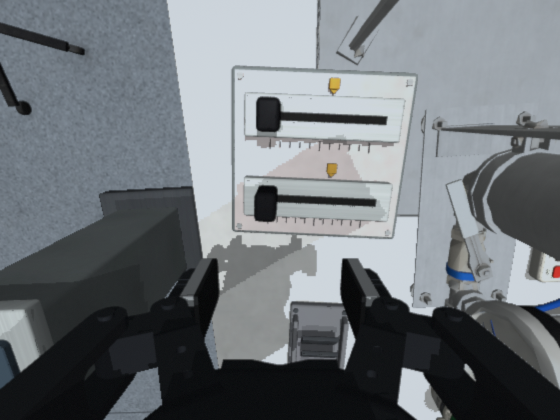

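Run:
```python
from h import *
plan(((.490,.3055,.13),Rdown(-.105)),((.490,.3055,.068),None))
```

```text
-- n=3 total tool shift [-0.03 -0.38  2.  ] rot [-0.24 -0.02  0.41]
[[-0.01, -0.13, 0.67], [-0.08, -0.01, 0.14]]
[[-0.01, -0.13, 0.66], [-0.08, -0.01, 0.14]]
[[-0.01, -0.14, 0.66], [-0.08, -0.01, 0.14]]
-- n=2 total tool shift [0.   0.   1.55] rot [0. 0. 0.]
[[0.0, 0.0, 0.78], [0.0, 0.0, 0.0]]
[[0.0, 0.0, 0.78], [0.0, 0.0, 0.0]]
```

Request:
arm_command(targets=[{"linear":[0,-0.13,0.6],"delta_rot":[-0.08,0,0.14],"grip":60},{"linear":[0,-0.13,0.6],"delta_rot":[-0.08,0,0.14],"grip":60},{"linear":[0,-0.14,0.6],"delta_rot":[-0.08,0,0.14],"grip":60},{"linear":[0,0,0],"delta_rot":[0,0,0],"grip":60}])

```text
clock: 43.0
tool_pos: [0.4919, 0.303, 0.1372]
orientation: [0.001, 0.746, 0.666, 0.002]
wrist_force: [-0.6, -0.2, 0.3]
opening: 0.06
```

Run:
```python
from h import *
p,R,s=pose(); print(p,R.round(3).tolist())
plan(((.490,.3055,.068),Rdown(-.105)))
```

```text
[0.49186765 0.30298971 0.13719184] [[0.114, 0.994, 0.003], [0.994, -0.114, 0.002], [0.002, 0.003, -1.0]]
-- n=2 total tool shift [ 0.05 -0.06  1.73] rot [ 0.03 -0.02 -0.08]
[[0.03, -0.03, 0.86], [0.02, -0.01, -0.04]]
[[0.03, -0.03, 0.86], [0.02, -0.01, -0.04]]
```

Request:
arm_command(targets=[{"linear":[0.03,-0.03,0.8],"delta_rot":[0.02,0,-0.04],"grip":60},{"linear":[0.03,-0.03,0.75],"delta_rot":[0.02,0,-0.04],"grip":60},{"linear":[0,0,0],"delta_rot":[0,0,0],"grip":60},{"linear":[0,0,0],"delta_rot":[0,0,0],"grip":18},{"linear":[0,0,0],"delta_rot":[0,0,0],"grip":18},{"linear":[0,0,0],"delta_rot":[0,0,0],"grip":18},{"linear":[0,0,0],"delta_rot":[0,0,0],"grip":18}], newtons=25)

```text
clock: 43.88
tool_pos: [0.4956, 0.3052, 0.0812]
orientation: [-0.0, 0.744, 0.668, 0.005]
wrist_force: [1.4, 0.3, -10.3]
opening: 0.0185
```

Run:
```python
from h import *
p,R,s=pose(); print(p,R.round(3).tolist(),s["opening"],s["wrist_force"])
plan(((.5535,.2987,p[2]),Rdown(-.105)))
```

```text
[0.49564434 0.30515695 0.08115737] [[0.108, 0.994, 0.007], [0.994, -0.108, 0.007], [0.007, 0.006, -1.0]] 0.018528112477661635 [  1.3579593    0.3412496  -10.33500586]
-- n=2 total tool shift [-0.    1.46  0.01] rot [ 0.06 -0.07 -0.03]
[[-0.0, 0.73, 0.0], [0.03, -0.04, -0.02]]
[[-0.0, 0.73, 0.0], [0.03, -0.04, -0.02]]
```

Request:
arm_command(targets=[{"linear":[0,0,0],"delta_rot":[0,0,0],"grip":60},{"linear":[0,0,0],"delta_rot":[0,0,0],"grip":60},{"linear":[0,0,0],"delta_rot":[0,0,0],"grip":60},{"linear":[0,-0.1,0.3],"delta_rot":[0,0,0],"grip":60},{"linear":[0,0,0],"delta_rot":[0,0,0],"grip":60},{"linear":[0,0,0],"delta_rot":[0,0,0],"grip":60}])

```text
clock: 44.62
tool_pos: [0.4922, 0.3062, 0.0693]
orientation: [-0.0, 0.744, 0.668, 0.006]
wrist_force: [-0.3, -0.8, 0.0]
opening: 0.0604
```

Request:
arm_command(targets=[{"linear":[0,0,0.1],"delta_rot":[0,0,0],"grip":60},{"linear":[0,0,0],"delta_rot":[0,0,0],"grip":60},{"linear":[0,0,0],"delta_rot":[0,0,0],"grip":17},{"linear":[0,0,0],"delta_rot":[0,0,0],"grip":17},{"linear":[0,0,0],"delta_rot":[0,0,0],"grip":17},{"linear":[0,0,0],"delta_rot":[0,0,0],"grip":17},{"linear":[0,0,0],"delta_rot":[0,0,0],"grip":17}])

```text
clock: 45.5
tool_pos: [0.4927, 0.3063, 0.0654]
orientation: [0.0, 0.744, 0.668, 0.006]
wrist_force: [0.6, -0.5, -0.3]
opening: 0.0192
```

Run:
```python
from h import *
p,R,s=pose(); print(p,R.round(3).tolist(),s["opening"],s["wrist_force"])
plan(((.5535,.2987,p[2]),Rdown(-.105)))
```

```text
[0.49274876 0.30625641 0.06536054] [[0.108, 0.994, 0.01], [0.994, -0.108, 0.008], [0.009, 0.009, -1.0]] 0.019209015451143587 [ 0.57972031 -0.48157891 -0.25205999]
-- n=2 total tool shift [-0.02  1.53  0.01] rot [ 0.08 -0.09 -0.03]
[[-0.01, 0.77, 0.01], [0.04, -0.04, -0.02]]
[[-0.01, 0.77, 0.0], [0.04, -0.04, -0.02]]
```

Request:
arm_command(targets=[{"linear":[0,0.3,0],"delta_rot":[0,0,0],"grip":17},{"linear":[0,0.3,0],"delta_rot":[0,0,0],"grip":17},{"linear":[0,0.3,0],"delta_rot":[0,0,0],"grip":17},{"linear":[0,0.3,0],"delta_rot":[0,0,0],"grip":17},{"linear":[0,0.2,0],"delta_rot":[0,0,0],"grip":17},{"linear":[0,0,0],"delta_rot":[0,0,0],"grip":17},{"linear":[0,0,0],"delta_rot":[0,0,0],"grip":17}])

```text
clock: 46.38
tool_pos: [0.5527, 0.3001, 0.0654]
orientation: [-0.0, 0.744, 0.668, 0.006]
wrist_force: [-1.6, 0.5, 0.8]
opening: 0.0192
```

Run:
```python
from h import *
p,R,s=pose(); print(p,R.round(3).tolist(),s["opening"],s["wrist_force"])
plan(((.5535,.2987,p[2]),Rdown(-.105)))
P=robot.camera_params("wrist"); im=robot.get_image("wrist")
for k in marks(im,P): print(k)
```

```text
[0.55266125 0.30011155 0.06540228] [[0.108, 0.994, 0.009], [0.994, -0.108, 0.009], [0.01, 0.008, -1.0]] 0.019189750530813572 [-1.62246718  0.52067724  0.77836422]
-- n=1 total tool shift [-0.03  0.02 -0.  ] rot [ 0.08 -0.09 -0.03]
[[-0.03, 0.02, -0.0], [0.08, -0.09, -0.03]]
(477, [270.3, 45.5], [0.5599, 0.4098, 0.035])
(326, [280.1, 198.6], [0.5563, 0.33, 0.035])
```

Request:
arm_command(targets=[{"linear":[0,0.02,0],"delta_rot":[0,0,0],"grip":17},{"linear":[0,0,0],"delta_rot":[0,0,0],"grip":30},{"linear":[0,0,0],"delta_rot":[0,0,0],"grip":60},{"linear":[0,0,0],"delta_rot":[0,0,0],"grip":60},{"linear":[0,0,-0.5],"delta_rot":[0,0,0],"grip":60},{"linear":[0,0,-0.9],"delta_rot":[0,0,0],"grip":60},{"linear":[0,0,-0.7],"delta_rot":[0,0,0],"grip":60},{"linear":[0.9,-0.6,0],"delta_rot":[0,0,0],"grip":60},{"linear":[0.9,-0.5,0],"delta_rot":[0,0,0],"grip":60},{"linear":[0,0,0],"delta_rot":[0,0,0],"grip":60}])

```text
clock: 47.68
tool_pos: [0.5161, 0.3764, 0.153]
orientation: [0.0, 0.745, 0.667, 0.006]
wrist_force: [0.5, -1.0, 0.3]
opening: 0.0598
```

Run:
```python
from h import *
p,R,s=pose(); print(p,R.round(3).tolist(),s["opening"],s["wrist_force"])
plan(((.499,.385,.13),Rdown(-.105)),((.499,.385,.066),None))
```

```text
[0.51607309 0.37640161 0.15297506] [[0.111, 0.994, 0.01], [0.994, -0.111, 0.008], [0.009, 0.009, -1.0]] 0.059818293181540194 [ 0.54677128 -1.00979348  0.3211219 ]
-- n=1 total tool shift [ 0.16 -0.45  0.57] rot [ 0.08 -0.09 -0.06]
[[0.16, -0.45, 0.57], [0.08, -0.09, -0.06]]
-- n=2 total tool shift [0.  0.  1.6] rot [0. 0. 0.]
[[0.0, 0.0, 0.8], [0.0, 0.0, 0.0]]
[[0.0, 0.0, 0.8], [0.0, 0.0, 0.0]]
```

Request:
arm_command(targets=[{"linear":[0.17,-0.47,0.4],"delta_rot":[0.08,-0.09,-0.06],"grip":60},{"linear":[0,0,0],"delta_rot":[0,0,0],"grip":60},{"linear":[0,0,0.8],"delta_rot":[0,0,0],"grip":60},{"linear":[0,0,0.8],"delta_rot":[0,0,0],"grip":60},{"linear":[0,0,0.15],"delta_rot":[0,0,0],"grip":60},{"linear":[0,0,0],"delta_rot":[0,0,0],"grip":60}])

```text
clock: 48.42
tool_pos: [0.4986, 0.3818, 0.064]
orientation: [0.001, 0.744, 0.668, -0.001]
wrist_force: [1.0, 0.9, 0.7]
opening: 0.0597
```

Request:
arm_command(targets=[{"linear":[0.05,0,0],"delta_rot":[0,0,0],"grip":17},{"linear":[0,0,0],"delta_rot":[0,0,0],"grip":17},{"linear":[0,0,0],"delta_rot":[0,0,0],"grip":17},{"linear":[0,0,0],"delta_rot":[0,0,0],"grip":17},{"linear":[0,0,0],"delta_rot":[0,0,0],"grip":17},{"linear":[0,0.3,0],"delta_rot":[0,0,0],"grip":17},{"linear":[0,0.3,0],"delta_rot":[0,0,0],"grip":17},{"linear":[0,0.3,0],"delta_rot":[0,0,0],"grip":17},{"linear":[0,0.3,0],"delta_rot":[0,0,0],"grip":17},{"linear":[0,0.1,0],"delta_rot":[0,0,0],"grip":17},{"linear":[0,0,0],"delta_rot":[0,0,0],"grip":17}])

```text
clock: 49.8
tool_pos: [0.5555, 0.3785, 0.0663]
orientation: [0.001, 0.745, 0.668, 0.001]
wrist_force: [-0.7, 1.3, -1.6]
opening: 0.0194
```

Run:
```python
from h import *
p,R,s=pose(); print(p,R.round(3).tolist(),s["opening"],s["wrist_force"])
plan(((.5573,.3787,p[2]),Rdown(-.105)))
P=robot.camera_params("wrist"); im=robot.get_image("wrist")
for k in marks(im,P): print(k)
```

```text
[0.55547837 0.37854265 0.06634166] [[0.109, 0.994, 0.002], [0.994, -0.109, -0.001], [-0.001, 0.002, -1.0]] 0.019372818546531657 [-0.67108141  1.32063076 -1.61163921]
-- n=1 total tool shift [0.01 0.04 0.  ] rot [ 0.02  0.01 -0.04]
[[0.01, 0.04, 0.0], [0.02, 0.01, -0.04]]
(303, [281.6, 195.1], [0.5599, 0.41, 0.035])
(73, [289.0, 316.4], [0.5561, 0.3288, 0.035])
```

Request:
arm_command(targets=[{"linear":[0,0.03,0],"delta_rot":[0,0,0],"grip":17},{"linear":[0,0,0],"delta_rot":[0,0,0],"grip":17},{"linear":[0,0,0],"delta_rot":[0,0,0],"grip":30},{"linear":[0,0,0],"delta_rot":[0,0,0],"grip":60},{"linear":[0,0,0],"delta_rot":[0,0,0],"grip":60},{"linear":[0,0,-0.5],"delta_rot":[0,0,0],"grip":60},{"linear":[0,0,-0.9],"delta_rot":[0,0,0],"grip":60},{"linear":[-0.6,0,-0.9],"delta_rot":[0,0,0],"grip":60},{"linear":[-0.8,0,-0.9],"delta_rot":[0,0,0],"grip":60},{"linear":[-0.6,0,-0.5],"delta_rot":[0,0,0],"grip":60},{"linear":[0,0,0],"delta_rot":[0,0,0],"grip":60},{"linear":[0,0,0],"delta_rot":[0,0,0],"grip":60}])

```text
clock: 51.35
tool_pos: [0.5472, 0.2975, 0.2197]
orientation: [0.002, 0.744, 0.668, 0.001]
wrist_force: [-0.3, 0.5, 0.2]
opening: 0.0598
```

Run:
```python
from h import *
P=robot.camera_params("wrist"); im=robot.get_image("wrist")
p,R,s=pose(); print(p)
d=np.array([.9945,-.1048])
for k in marks(im,P): print(k, "along",(np.array(k[2][:2])@d).round(4))
for r in robot.cut_out("wrist","fader_left_top"):
    ys,xs=np.nonzero(r["mask"]); print(r["confidence"],np.round(r["xy"]),xs.min(),xs.max(),ys.min(),ys.max())
for X in[(.5566,.3785,.0845),(.5532,.300,.0845)]:
    q=w2pix(P,X); print(q, "expected along",np.dot(X[:2],d).round(4)); cv2.circle(im,tuple(int(v) for v in q.round()),1,(0,0,255),-1)
cv2.imwrite("pics/w18.png",cv2.resize(im[40:270,200:450],None,fx=2.5,fy=2.5,interpolation=cv2.INTER_CUBIC))
coup("top",.04); t=robot.get_image("top"); cv2.imwrite("pics/t2.png",cv2.resize(t[190:285,150:450],None,fx=2.6,fy=2.6))
```

```text
[0.54733714 0.2973183  0.21965738]
(114, [279.3, 78.7], [0.5598, 0.4099, 0.035]) along 0.5138
(92, [284.1, 160.9], [0.5562, 0.3299, 0.035]) along 0.5186
0.58 [282. 113.] 268 290 93 126
[279.7381968  110.80003066] expected along 0.5139
[285.21668412 199.9648932 ] expected along 0.5187
0.92 472 [415. 217.] ctr [ 0.594 -0.293  0.04 ] local [ 0.053 -0.049] sides [np.float64(0.077), np.float64(0.05)]
0.8 508 [417. 253.] ctr [ 0.495 -0.297  0.04 ] local [-0.046 -0.057] sides [np.float64(0.077), np.float64(0.054)]
0.61 446 [382. 252.] ctr [ 0.498 -0.198  0.04 ] local [-0.047  0.042] sides [np.float64(0.048), np.float64(0.073)]
0.55 478 [383. 216.] ctr [ 0.598 -0.202  0.04 ] local [0.053 0.043] sides [np.float64(0.051), np.float64(0.073)]
```

View pics/w18.png

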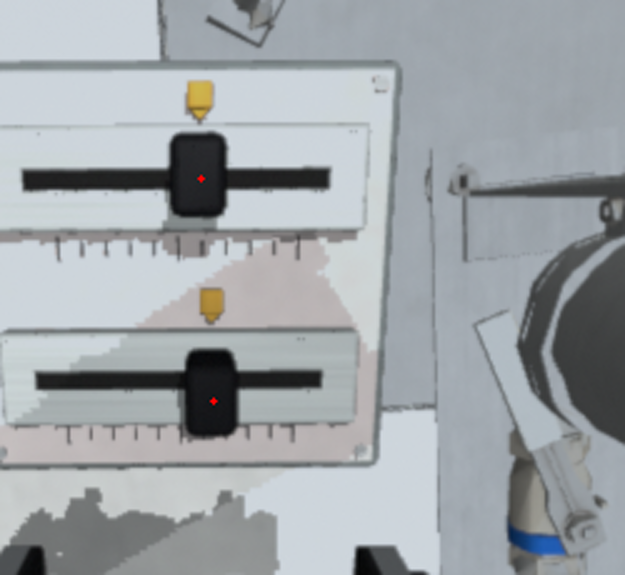

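View pics/t2.png

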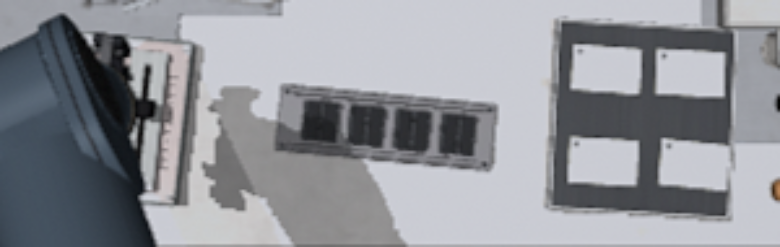

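```bash
python3 -c "
from h import *
print(robot.job_done())"
```

```text
the job is handed in; nothing more can be done
None
```

The job is done and handed in at about 52 s on the robot's clock; no verdict was reported. I slid both faders to the off stop, moved all four coupons from the rack onto the heating plate, then set each fader to its brass mark.

- **Faders:** in the last close picture both grip centres looked to be within about 1 mm of their marks along the track.
- **Coupons:** all four lie flat and separate inside the rim. Their centres are at roughly (±50, ±45) mm from the plate's centre.
- **One coupon off target:** the first coupon I laid down, on the side nearest the robot and farthest from the rack, moved after I placed it. It went from about y = −47 mm to between −55 and −57 mm. It now sits only about 2 to 4 mm inside the rim, but its centre is well within the 73 mm limit, so I left it there. I did not find out what moved it.
- **One mended grasp:** my first grip on the right fader for the final setting was too high. I opened, went lower and gripped it again before moving it.
- **Bystanders:** no planned move went near the vial, jar or tape roll. I did not measure their positions again at the end.
- **At hand-in:** the gripper was clear of everything.

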